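# Balance a lopsided lantern arm into the chasing rests

### The arm

A 6-joint arm with a two-finger parallel gripper is mounted at the origin on the work surface. World frame = base frame: x ahead of the robot, y to its left, z up, the work surface at z = 0. Lengths are in mm, angles in degrees, forces in N, time in s.
With the tool pointing down it reaches from about 300 to 850 mm from the base axis. Payload 4.2 kg.
Tool frame: the origin (TCP) lies between the finger pads; the fingertips stand 19 mm ahead of it and the grasp point (between the pads) is the TCP; z points along the fingers, x is the direction in which the jaws open and shut, and the axes are right-handed (so a half turn about z gives the same grasp; the last joint's range is limited). The gripper opens to 91 mm and grips with 3 to 60 N. Pads are 32 mm wide; open, the fingers measure 118 mm over their backs; the gripper's body (76 mm by 178 mm) begins 60 mm behind the grasp point.
Start: joints at [-67.724, 18.312, 89.639, -0, 72.044, -1.146], TCP at [228.571, -527.633, 232.976] pointing down, gripper open.
Joint ranges: [-177.97, 177.97], [-48.28, 115.42], [12.27, 149.76], [-77.06, 257.06], [2.81, 150.46], [-146.56, 146.56]. Speed limits (degrees/s): [147.25, 147.25, 180, 180, 180, 180].

### API

Orientations are given as [roll, pitch, yaw] about the fixed x, y, z axes, in that order (R = Rz(yaw) Ry(pitch) Rx(roll)).
In Python, from workcell import sensors, grab_frame, env gives the robot as it stands.
- The arm moves only by the tool servo_tool, never from a script. Its argument "motion" is one flat list of numbers, 7 for each row, row after row: the shift along the world's x, y, z in mm, then the turn, a rotation vector about the world's x, y, z in rad, then the opening in per cent of the stroke, from 0 (shut) to 100 (fully open). In form: [x, y, z, rx, ry, rz, grip, x, y, z, rx, ry, rz, grip, ...]. A call has 1 to 10 rows; each row shifts and turns the commanded pose from where the row before left it; what a row does not reach is not made up. A row lasts 1/12 s, in which the tool goes at most 41.7 mm and 7.16 degrees, less where a joint would pass 70% of its speed; a pose out of reach is approached as far as the arm can. A call with a gripper value outside its range is refused whole. The fingers move at their own pace and stop on an object; "newtons" is the grip in N (left out, the last holds). Time passes only in rows, so rows that do not move let the fingers close. It gives the time, the measured TCP pose, the force and the opening at its end, in the units of the state.
- sensors.state(): the state, without advancing time (a new reading comes with each control period).
- grab_frame(name): name is "scene" or "top" or "wrist"; returns a dict with "image" (384x512x3 uint8, red, green, blue), "depth" (384x512 float32, mm along the optical axis (not along the pixel's ray), 0 where there is no reading), "fx", "fy", "cx", "cy" (pixels), "dist_coeffs" ([k1, k2, p1, p2, k3] as OpenCV has them; the pictures are not rectified), "extrinsics" (4x4, takes a point from camera to world coordinates); the wrist camera has in their place "T_tool_cam" (4x4, takes a point from camera to tool coordinates, whose origin is the TCP and whose axes are the tool frame's). Camera axes: x right, y up, looking along -z (the intrinsics and any distortion apply to the point x, -y, -z); pixel columns grow to the right and rows downward; lengths in mm; the calibration is good to about 2 mm. A picture is of the moment at which its call begins: read the wrist's pose just before it.
- env.job_done(): hands the job in, once; it reports no verdict.
The state is a dict: "time_s": time; "qpos": joint angles; "qvel": joint speeds; "effort": joint torques, N m; "ee_pos": TCP position; "ee_rot": TCP orientation; "force": force on the tool from outside, world axes, zero at the start; "torque": the same for the moment, N m; "gripper_width": finger opening in mm.
Only numpy, scipy, OpenCV 4.12 (cv2) and the standard library are available. Lean on these libraries where they do the work, as an engineer would, in place of code of your own. Each camera call takes 0.05 s, during which the arm holds its last target.

### The job

Clear the chasing punch off the two V-rests into the wooden tray, then lay the brass lantern arm in the rests in its place, balanced across them so that it stays level on its own. Its cast ends vary in weight, so try a small lift, shift your grip until the arm hangs level, and carry it level; hold its thin pierced tube gently or it dents, and leave the domed cap, the mallet and the glass panes where they are.

Things in the scene. Friction and masses are not known exactly. Their poses are not given: they have to be found in the camera images.
- bracket_mid (a point): Lantern arm: middle of its straight round pierced brass tube, 16 mm in diameter, on the axis. x along the tube to the boss, z up as it lies, 28 mm above the bench. Balance point unknown: on the tube, from 33 mm on the plate side of here to 92 mm on the boss side; whole arm 0.38 to 0.92 kg. The tube dents if a finger presses over 25 N: grip with about 15 N. Held so, well off balance, it droops about the fingers.
- bracket_boss (a point): Centre of the arm's boss end: cast square brass boss, 56 x 56 mm, 30 mm thick along the tube, 165 mm from the tube's middle point; hollow or solid, 80 to 440 g. A 12 mm radius collar covers the 8 mm of tube next to it. At the start this end is the one farther from the robot.
- bracket_plate (a point): Centre of the arm's plate end: square cast brass plate, 56 x 56 mm, 6 mm thick, 34 to 213 g, 150 mm from the tube's middle point. The arm starts lying on the bench on this plate and the boss.
- rest_mid (a point): Midway between the two V-rests of the fixed chasing stand, 100 mm above the bench: the height of the 16 mm tube's axis when it lies in both Vs. x along the rests, away from the robot, z up. Free gap of 74 mm along x between the rests for fingers, open down to the 12 mm thick base board (x -90 to +70 mm, y +-140 mm, and a 50 mm wide tail to the post). Either end of the arm may point away from the robot.
- near_rest (a point): Centre of the V-rest nearer the robot, at the height of a tube axis lying in it: steel V plate 10 mm thick along x with 45 degree sides, 42 mm from the middle point. Bottom of the V 11 mm below this point, tips 13 mm above it and 24 to 28 mm to each side.
- far_rest (a point): The same point of the V-rest farther from the robot, 42 mm beyond the middle point; same shape.
- light_bar (a point): Underside centre of the fixed work-light bar over the rests: 34 mm along x, 200 mm along y, 24 mm thick, underside 110 mm above the tube line, near edge 15 mm beyond the rests' middle. An upright hand does not fit there; one leaning back to the robot 30 to 45 degrees, fingers pointing forward and down, does. Both sides are open: only a slim post 255 mm beyond the rests' middle, with a beam 246 mm above the bench, holds it.
- punch_mid (a point): Middle of the chasing punch, on its axis: a round bar 14 mm in diameter and 160 mm long along its x axis, 120 g, dark grip towards -x, steel with a short tapered tip towards +x, balancing near the middle. It starts lying in both V-rests along their x, axis about 99 mm above the bench, its middle within 12 mm of the rests' middle.
- tray: Fixed open wooden tray, origin at the centre of its underside: 230 mm along x, 150 mm along y, 34 mm high, walls and floor 6 mm thick.
- cap: Domed brass lantern cap standing on the bench, 88 mm across, 44 mm high; origin at the centre of its underside. Bystander.
- mallet: Pale cedar mallet lying on the bench: head 90 x 55 x 55 mm centred at x = +100 mm, round handle from x = -135 to +55 mm; origin on the bench under it. Bystander.
- panes: Two amber glass panes standing upright in a wooden block 50 x 130 mm (x, y), 98 mm high in all; origin at the centre of its underside. Bystander.

How it is judged (in metres and radians):
On the way, in this order (a step that is already met when the one before it is completed fails the run):
1. the punch lies in the tray (x of punch_mid in the frame of tray between -0.11 and 0.11 m and y of punch_mid in the frame of tray between -0.07 and 0.07 m and z of punch_mid in the frame of tray between 0 and 0.03 m), for 0.2 s.
2. the lantern arm is held well clear of the bench and level within 8 degrees (angle between bracket_mid's own x axis and vertical between 1.4308 and 1.7108 rad and height (world z) of bracket_mid above 0.125 m and contact force between the fingers and bracket above 1 N), for 0.5 s.
At the end, for the whole second after the job is handed in: The punch lies at rest inside the tray; the lantern arm lies at rest in both V-rests, level within 4 degrees, in line with them within 4 degrees, its tube axis within 8 mm of the rests' line in height and sideways (all of step 1 and angle between bracket_mid's own x axis and vertical between 1.5008 and 1.6408 rad and y of bracket_mid in the frame of rest_mid between -0.008 and 0.008 m and z of bracket_mid in the frame of rest_mid between -0.008 and 0.008 m and angle between the x axis of bracket_mid and the x axis of rest_mid, either way round below 0.07 rad and linear speed of each of bracket, punch below 0.02 m/s); the robot touches nothing.
It fails at once if the pierced tube is squeezed so hard that it dents (over 25 N by either finger) (contact force between the fingers and bracket above 50 N).
It fails at once if cap: disturbed (moved over 25 mm) (distance of cap from where it was at the start of the episode above 0.025 m).
It fails at once if mallet: disturbed (moved over 25 mm) (distance of mallet from where it was at the start of the episode above 0.025 m).
It fails at once if glass panes: disturbed (moved over 25 mm) (distance of panes from where it was at the start of the episode above 0.025 m).
It also fails if it takes over 72 s, if anything falls off the work surface, if the arm or the gripper's body presses on something with over 40 N, if the wrist force passes 120 N, or if a joint passes its speed limit or range.

## Working session

There is one attempt and no reset: what is moved stays moved. The work goes in short steps, Python scripts to look and compute and a tool call to move; the robot and the scene stay as the last step left them, time stands still between calls to the robot, and variables do not carry over. Pictures are saved under pics/ and viewed, and the job is handed in when it is done.

Besides the shell and the picture viewer there is one more tool, called after ">>>" as name(argument=value, ...) on one line, values as JSON. servo_tool: Moves the arm, as the interface text tells. Its arguments: {"type":"object","properties":{"motion":{"type":"array"},"newtons":{"type":"number"}},"required":["motion"]}

```bash
mkdir -p pics; ls; python3 - <<'E'
from workcell import sensors, grab_frame, env
import cv2,numpy as np
print(sensors.state())
for n in ("scene","top","wrist"):
    f=grab_frame(n); np.save(f"pics/{n}0.npy",f,allow_pickle=True)
    cv2.imwrite(f"pics/{n}0.png",f["image"][:,:,::-1])
    print(n,f["fx"],f["fy"],f["cx"],f["cy"],f["dist_coeffs"],np.round(f.get("extrinsics",f.get("T_tool_cam")),3).tolist(), (f["depth"]>0).mean())
E
```

```text
pics
{'time_s': 0.0, 'qpos': array([-6.77235699e+01,  1.83525096e+01,  8.97087004e+01,  1.21243061e-03,
        7.20432757e+01, -1.14747272e+00]), 'qvel': array([-0.05719328,  0.02612712,  0.10897635, -0.00567649, -0.05949259,
        0.00061931]), 'effort': array([-1.62770622e-03, -4.12451220e+01, -2.31972992e+01,  7.24342908e-02,
        4.57026763e-02, -1.48887389e-04]), 'ee_pos': array([ 228.38781566, -527.16641774,  232.09600155]), 'ee_rot': array([-1.79996755e+02,  1.04441658e-01, -6.65764690e+01]), 'force': array([-0.62455047, -0.26562762,  0.0263669 ]), 'torque': array([-0.04392513, -0.03237956, -0.01720422]), 'gripper_width': 91.22902956073003}
scene 355.6241589722305 355.6241589722305 254.4247294058737 191.61192425580336 [0.02678643 0.         0.         0.         0.        ] [[-0.155, -0.579, 0.801, 1224.514], [0.988, -0.093, 0.124, 100.736], [0.003, 0.81, 0.586, 666.612], [0.0, 0.0, 0.0, 1.0]] 0.9958140055338541
top 378.09661613844963 378.09661613844963 252.15550708928322 183.30201629168818 [0.00143252 0.         0.         0.         0.        ] [[-0.013, 0.982, -0.188, 357.533], [-1.0, -0.013, 0.006, 25.356], [0.003, 0.188, 0.982, 1110.763], [0.0, 0.0, 0.0, 1.0]] 0.9959920247395834
wrist 266.7155153491261 266.7155153491261 254.7122343596438 191.21615874913792 [-0.02835746  0.          0.          0.          0.        ] [[1.0, 0.001, 0.001, -0.207], [0.002, -0.968, -0.252, -70.86], [0.0, 0.252, -0.968, -151.813], [0.0, 0.0, 0.0, 1.0]] 0.9812215169270834
```

View pics/top0.png

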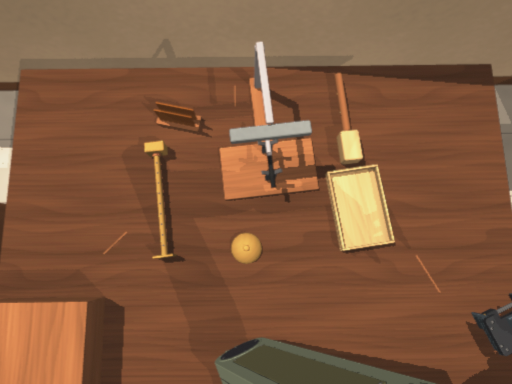

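View pics/scene0.png

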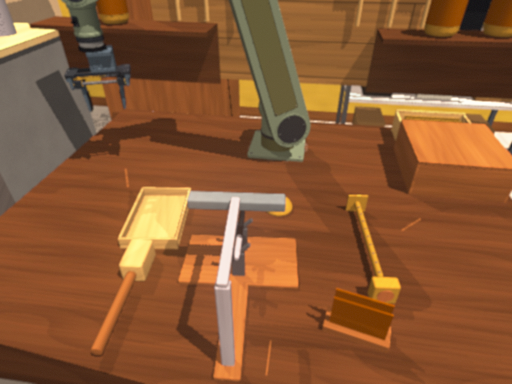

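The top view shows the arm at left: boss (154,147), plate (163,257). It also shows the stand at (268,168), the punch around (272,170) partly under the bar at (270,132), the tray at (360,208), the cap at (246,248), the mallet head at (350,147) and the panes at (178,116). In the scene view the light bar hides the near part of the punch.

```bash
cat > h.py <<'E'
import numpy as np,cv2
from workcell import sensors, grab_frame, env
from scipy.spatial.transform import Rotation as R
def K(f): return np.array([[f["fx"],0,f["cx"]],[0,f["fy"],f["cy"]],[0,0,1.]])
def T(f,st=None):
    if "extrinsics" in f: return np.array(f["extrinsics"])
    M=np.eye(4);M[:3,:3]=R.from_euler("xyz",st["ee_rot"],degrees=True).as_matrix();M[:3,3]=st["ee_pos"]
    return M@np.array(f["T_tool_cam"])
def rays(f,uv):
    n=cv2.undistortPoints(np.asarray(uv,float).reshape(-1,1,2),K(f),np.array(f["dist_coeffs"],float)).reshape(-1,2)
    return np.c_[n[:,0],-n[:,1],-np.ones(len(n))]
def cloud(f,st=None):
    h,w=f["depth"].shape
    v,u=np.mgrid[0:h,0:w]
    d=rays(f,np.c_[u.ravel(),v.ravel()])*f["depth"].reshape(-1,1)
    M=T(f,st); return (d@M[:3,:3].T+M[:3,3]).reshape(h,w,3)
def onplane(f,uv,z,st=None):
    M=T(f,st);d=rays(f,uv)@M[:3,:3].T
    return M[:3,3]+d*((z-M[2,3])/d[:,2])[:,None]
def pix(f,P,st=None):
    M=np.linalg.inv(T(f,st));p=np.asarray(P,float).reshape(-1,3)@M[:3,:3].T+M[:3,3]
    p=p*[1,-1,-1]
    return cv2.projectPoints(p,np.zeros(3),np.zeros(3),K(f),np.array(f["dist_coeffs"],float))[0].reshape(-1,2)
def load(n): return np.load(f"pics/{n}.npy",allow_pickle=True).item()
E
python3 - <<'E'
from h import *
f=load("top0");C=cloud(f)
for n,(u,v) in dict(boss=(154,147),plate=(163,257),tube=(160,200),cap=(246,248),bar=(270,132),board=(240,180),trayfloor=(360,210),malh=(350,147),pane=(178,108),block=(50,340),bench=(200,300)).items():
    print(n,C[v,u].round(1))
im=cv2.resize(f["image"][60:270,140:400],None,fx=3,fy=2.8,interpolation=cv2.INTER_CUBIC)
cv2.imwrite("pics/topz.png",im[:,:,::-1])
f=load("scene0");C=cloud(f)
im=cv2.resize(f["image"][180:384,80:420],None,fx=2.3,fy=2.3,interpolation=cv2.INTER_CUBIC)
cv2.imwrite("pics/scz.png",im[:,:,::-1])
E
```

```text
boss [670.  301.6  55.9]
plate [357.3 267.3  50.1]
tube [518.4 284.8  33. ]
cap [378.8  38.8  42.6]
bar [652.2 -24.8 231.8]
board [578.3  54.9  12.2]
trayfloor [ 484.9 -296.1    8. ]
malh [ 664.1 -266.6   51.8]
pane [774.3 228.1  90.8]
block [159.9 524.1 118.7]
bench [236.6 170.8  -0.6]
```

View pics/topz.png

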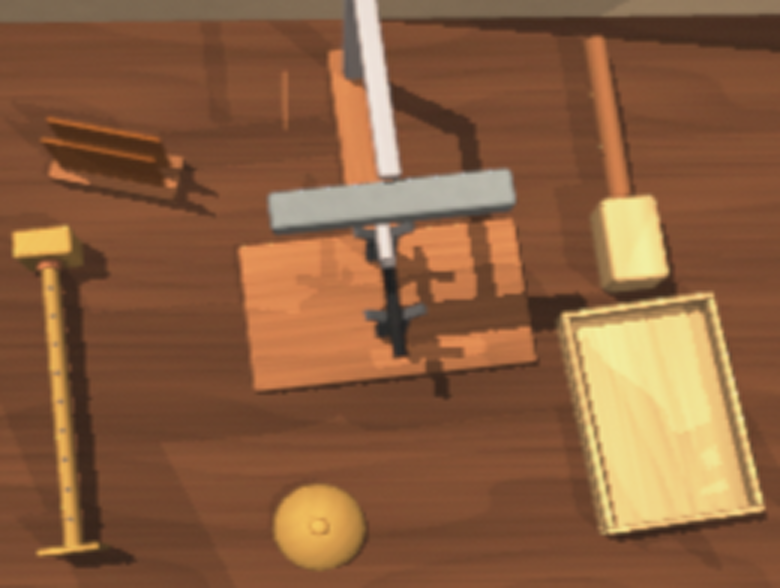

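View pics/scz.png

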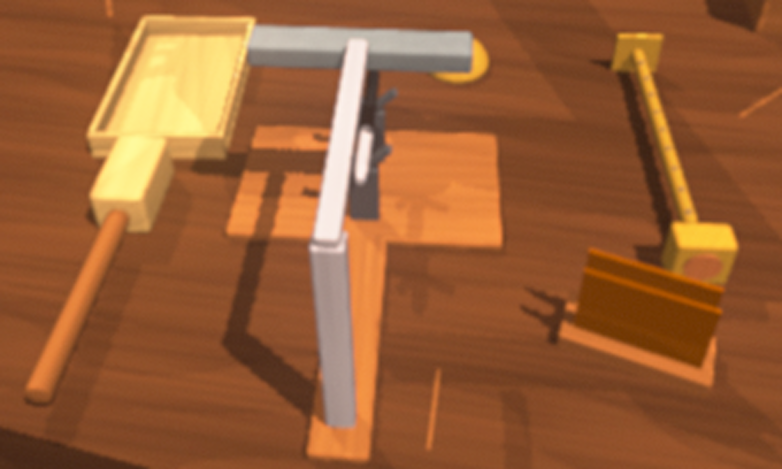

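The zooms show the punch on the rests: dark grip toward the robot at about zoom (398,340), with the near V at (395,315) and the far V at (385,240) just under the bar. Next I'll measure the frames.

```bash
python3 - <<'E'
from h import *
f=load("top0");C=cloud(f);X,Y,Z=C[...,0],C[...,1],C[...,2]
g=load("scene0");D=cloud(g)
def rect(P,n):
    r=cv2.minAreaRect(P[:,:2].astype(np.float32)); print(n,np.round(r[0],1),np.round(r[1],1),round(r[2],1),len(P),"medz",np.median(P[:,2]).round(1))
def sel(C,x,y,z): 
    m=(C[...,0]>x[0])&(C[...,0]<x[1])&(C[...,1]>y[0])&(C[...,1]<y[1])&(C[...,2]>z[0])&(C[...,2]<z[1]); return C[m]
for n,c in (("top",C),("scene",D)):
    print(n)
    rect(sel(c,(590,720),(-150,110),(222,240)),"bar")
    P=sel(c,(450,660),(-180,140),(8,16)); rect(P,"board")
    rect(sel(c,(640,720),(250,350),(20,65)),"boss")
    P=sel(c,(620,720),(240,350),(50,60)); rect(P,"bosstop")
    P=sel(c,(330,380),(220,320),(8,65)); rect(P,"plate")
    P=sel(c,(385,630),(250,320),(29,40)); 
    if len(P): rect(P,"tube")
    for lo in range(380,640,40):
        q=P[(P[:,0]>lo)&(P[:,0]<lo+40)]
        print(lo,len(q),q.mean(0).round(1) if len(q) else "", q[:,2].max().round(1) if len(q) else "")
    rect(sel(c,(340,620),(-400,-190),(25,40)),"trayrim")
    rect(sel(c,(370,590),(-370,-220),(3,10)),"trayfloor")
    P=sel(c,(480,640),(-60,20),(85,125)); rect(P,"rests+punch")
    rect(sel(c,(330,430),(-20,100),(5,60)),"cap")
    rect(sel(c,(600,960),(-330,-180),(8,70)),"mallet")
    rect(sel(c,(700,840),(150,330),(8,110)),"panes")
    rect(sel(c,(0,300),(300,700),(60,200)),"box")
E
```

```text
top
bar [676.6 -23.8] [ 77.5 199.5] 5.9 1159 medz 232.8
board [603.8 -31.6] [140.7 279.8] 5.8 3337 medz 11.3
boss [663.  300.5] [48.2 55.6] 9.6 293 medz 53.2
bosstop [672.4 301.9] [30.  55.5] 7.6 187 medz 54.8
plate [368.7 267.7] [22.9 54.7] 6.4 98 medz 44.9
tube [508.2 283.8] [244.   16.5] 6.4 447 medz 33.7
380 62 [402.4 271.6  33.6] 39.3
420 77 [439.2 275.5  33.6] 37.9
460 76 [479.2 280.2  33.3] 38.0
500 73 [519.5 284.9  33.7] 38.0
540 71 [560.3 289.   33.7] 38.8
580 72 [600.5 293.8  33.6] 39.2
620 16 [625.2 297.   33.8] 39.9
trayrim [ 493.1 -290.7] [230.5 151.4] 7.8 645 medz 32.2
trayfloor [ 480.9 -295.1] [218.1 149.1] 0.0 2652 medz 5.6
rests+punch [589.1 -35.5] [50.6 96.6] 74.8 247 medz 103.2
cap [379.7  38.5] [85.  85.3] 74.5 718 medz 24.6
mallet [ 751.8 -282.9] [ 95.4 304.8] 89.1 1259 medz 40.1
panes [765.8 239.4] [129.8  50.5] 77.7 945 medz 55.5
box [147.  558.7] [207.9 244.1] 0.0 7899 medz 118.5
scene
bar [675.3 -22.3] [ 73.2 199.1] 6.7 1275 medz 233.8
board [601.  -30.4] [139.6 281.9] 4.4 3090 medz 12.5
boss [666.1 301.8] [52.8 57.4] 8.3 617 medz 50.9
bosstop [674.5 303.2] [32.2 57.1] 3.5 320 medz 55.2
plate [368.8 269.3] [22.6 55.7] 5.5 255 medz 37.0
tube [507.4 284.1] [246.9  17.4] 6.7 420 medz 35.7
380 43 [402.8 271.4  35. ] 39.3
420 55 [440.4 275.4  35.3] 38.8
460 59 [481.  280.5  35.4] 38.8
500 71 [521.2 284.1  35.3] 38.9
540 77 [561.2 289.   35.1] 39.1
580 88 [600.6 293.1  35.3] 38.7
620 27 [625.  296.3  35.4] 39.4
trayrim [ 492.7 -289.5] [233.6 151.8] 8.1 649 medz 32.9
trayfloor [ 476.2 -289.9] [196.8 145. ] 6.5 1939 medz 6.6
rests+punch [588.3 -21.8] [99.  36.6] 8.7 212 medz 104.3
cap [399.8  54.2] [41.4 82.7] 43.9 125 medz 12.2
mallet [ 750.3 -282.5] [111.4 307.7] 86.4 2285 medz 37.9
panes [768.1 240.7] [130.  51.] 77.7 2915 medz 59.4
box [127.9 569.9] [255.6 260.3] 0.0 5203 medz 119.0
```

```bash
python3 - <<'E'
from h import *
f=load("top0");C=cloud(f)
g=load("scene0");D=cloud(g)
def sel(C,x,y,z): 
    m=(C[...,0]>x[0])&(C[...,0]<x[1])&(C[...,1]>y[0])&(C[...,1]<y[1])&(C[...,2]>z[0])&(C[...,2]<z[1]); return C[m]
for c in (C,D):
    P=sel(c,(590,720),(-150,110),(220,240))
    P=P[(P[:,0]<672)|(abs(P[:,1]+20)>25)]
    a=np.radians(6); ex=np.array([np.cos(a),np.sin(a)]);ey=np.array([-np.sin(a),np.cos(a)])
    P=P[P[:,:2]@ex<676-2]
    r=cv2.minAreaRect(P[:,:2].astype(np.float32));print("bar",np.round(r[0],1),np.round(r[1],1),r[2])
    # board edges
    B=sel(c,(450,700),(-200,150),(9,15))
    s=B[:,:2]@ex;t=B[:,:2]@ey
    E=[]
    for lo in np.arange(t.min()+12,t.max()-12,8):
        q=B[(t>lo)&(t<lo+8)];E.append(q[np.argmin(q[:,:2]@ex),:2])
    E=np.array(E);vx,vy,x0,y0=cv2.fitLine(E.astype(np.float32),cv2.DIST_HUBER,0,.01,.01).ravel()
    print("near edge yaw",np.degrees(np.arctan(-vx/vy)),"pt",x0,y0,"s",np.array([x0,y0])@ex)
    W=[];V=[]
    for lo in np.arange(s.min()+8,s.min()+100,6):
        q=B[(s>lo)&(s<lo+6)];k=q[:,:2]@ey;W.append(q[np.argmin(k),:2]);V.append(q[np.argmax(k),:2])
    for E in (W,V):
        E=np.array(E);vx,vy,x0,y0=cv2.fitLine(E.astype(np.float32),cv2.DIST_HUBER,0,.01,.01).ravel()
        print("side yaw",np.degrees(np.arctan(vy/vx)),"t",np.array([x0,y0])@ey)
    P=sel(c,(490,650),(-70,30),(80,130)); 
    for z in range(80,130,5):
        q=P[(P[:,2]>=z)&(P[:,2]<z+5)]
        if len(q): print(z,len(q),"s",np.round(np.percentile(q[:,:2]@ex,[0,50,100]),1),"t",np.round(np.percentile(q[:,:2]@ey,[0,50,100]),1))
E
```

```text
bar [655.4 -25.9] [ 35.  199.5] 5.92853307723999
near edge yaw 5.9493995 pt 535.92535 -44.892715 s 528.2969322815484
side yaw 6.9127884 t -232.79081515575953
side yaw 6.288218 t 43.62768065693776
80 4 s [570.8 571.7 572.1] t [-107.6  -85.   -79.6]
85 1 s [570.7 570.7 570.7] t [-104.3 -104.3 -104.3]
95 39 s [533.9 577.4 642. ] t [-106.8  -88.4  -82.4]
100 158 s [532.2 577.8 643.5] t [-115.1  -93.9  -75.9]
105 57 s [537.5 579.3 642. ] t [-122.7  -95.   -67.5]
110 10 s [569.9 574.1 578.6] t [-120.2  -72.   -67.6]
bar [656.3 -24.4] [ 37.3 199.1] 5.428329944610596Traceback (most recent call last):
  File "<stdin>", line 17, in <module>
    return _wrapfunc(a, 'argmin', axis=axis, out=out, **kwds)
    return bound(*args, **kwds)
ValueError: attempt to get argmin of an empty sequence
```

>>> servo_tool(motion=[22,33,0,0,0,-0.1,100,22,33,0,0,0,-0.1,100,22,33,0,0,0,-0.1,100,22,33,0,0.0127,-0.1213,0,100,22,33,0,0.0127,-0.1213,0,100,22,33,0,0.0127,-0.1213,0,100,22,33,0,0.0127,-0.1213,0,100,22,33,0,0.0127,-0.1213,0,100,22,33,0,0,0,0,100,22,33,0,0,0,0,100], newtons=25)

```text
time_s: 0.98
ee_pos: [446.8, -197.2, 231.8]
ee_rot: [-145.2, -0.0, -84.1]
force: [-0.3, -1.1, -0.6]
gripper_width: 91.2
```

```bash
cat >> h.py <<'E'
def need(pos,yaw,lean):
    """target: tool x = -ey(yaw), leaning back by lean (deg). prints delta pos and rotvec from measured"""
    st=sensors.state()
    a=np.radians(yaw);ey=np.array([-np.sin(a),np.cos(a),0])
    Rt=R.from_rotvec(-ey*np.radians(lean))*R.from_euler("xyz",[180,0,yaw-90],degrees=True)
    Rc=R.from_euler("xyz",st["ee_rot"],degrees=True)
    print("t",round(st["time_s"],2),"pos",st["ee_pos"].round(1),"d",(np.array(pos)-st["ee_pos"]).round(1),"rv",(Rt*Rc.inv()).as_rotvec().round(3),"w",round(st["gripper_width"],1),"F",st["force"].round(1),"M",st["torque"].round(2),"q",st["qpos"].round(0))
    return Rt.as_matrix()
def shot(n,tag):
    st=sensors.state();f=grab_frame(n);f["st"]=st
    np.save(f"pics/{tag}.npy",f,allow_pickle=True);cv2.imwrite(f"pics/{tag}.png",f["image"][:,:,::-1]);return f,st
E
python3 -c "
from h import *
need([557.7,-36.4,194],6,35)"
```

```text
t 0.98 pos [ 446.8 -197.2  231.8] d [110.9 160.8 -37.8] rv [ 0.001 -0.004  0.001] w 91.2 F [-0.3 -1.1 -0.6] M [-0.07  0.33 -0.06] q [-41.   0. 121.  40.  40.  16.]
```

>>> servo_tool(motion=[22,32,-7,0,0,0,100,22,32,-7,0,0,0,100,22,32,-8,0,0,0,100,22,32,-8,0,0,0,100,22,32,-8,0,0,0,100,0,0,0,0,0,0,100,0,0,0,0,0,0,100])

```text
time_s: 1.57
ee_pos: [558.4, -35.6, 194.0]
ee_rot: [-145.3, -0.1, -83.5]
force: [-0.8, -0.6, -0.8]
gripper_width: 91.1
```

```bash
python3 -c "
from h import *
need([557.7,-36.4,194],6,35)
f,st=shot('wrist','w1')
C=cloud(f,st)
a=np.radians(6);ex=np.array([np.cos(a),np.sin(a)]);ey=np.array([-np.sin(a),np.cos(a)])
S=C[...,:2]@ex;Tt=C[...,:2]@ey;Z=C[...,2]
m=(Z>85)&(Z<122)&(S>500)&(S<700)&(abs(Tt+95)<40)
for z in range(85,122,4):
    k=m&(Z>=z)&(Z<z+4)
    if k.any(): print(z,k.sum(),np.percentile(S[k],[0,5,50,95,100]).round(1),np.percentile(Tt[k],[0,5,50,95,100]).round(1))
k=m&(abs(S-555)<12);print('near stub',np.percentile(Tt[k],[2,50,98]),Z[k].max())
k=m&(abs(S-610)<15)&(Z>90);print('gap',np.percentile(Tt[k],[2,50,98]),Z[k].max())
k=m&(Z>108)&(S<600);print('nearV tips',Tt[k].min(),Tt[k].max(),S[k].min(),S[k].max(),Z[k].max())
k=m&(Z>108)&(S>620);print('farV tips',Tt[k].min(),Tt[k].max(),S[k].min(),S[k].max(),Z[k].max())
"
```

```text
t 1.57 pos [558.4 -35.6 194. ] d [-0.7 -0.8  0. ] rv [ 0.003 -0.005 -0.009] w 91.1 F [-0.8 -0.6 -0.8] M [ 0.02  0.34 -0.03] q [-10.   7. 121.  27.  21.  51.]
85 2 [569.6 573.8 611.6 649.4 653.6] [-102.3 -102.3 -101.7 -101.1 -101. ]
89 13 [569.4 569.4 653.4 654.1 654.2] [-104.5 -103.8  -85.9  -80.5  -79.9]
93 78 [569.3 569.6 616.3 662.  663.6] [-109.8 -107.   -86.7  -81.9  -79.1]
97 278 [532.4 566.6 595.8 662.1 689.7] [-114.3 -106.6  -87.1  -80.3  -73.9]
101 1195 [532.2 537.6 612.8 679.9 691.2] [-116.7 -107.5  -93.4  -79.4  -69.9]
105 731 [533.  539.2 608.8 665.9 682.2] [-122.  -114.4  -93.7  -73.1  -65.2]
109 279 [569.6 570.6 578.8 662.2 664.4] [-121.8 -120.6 -113.7  -66.9  -65.5]
113 13 [569.3 569.6 577.5 659.5 660.1] [-118.3 -117.6  -69.8  -69.4  -69.4]
near stub [-99.29745357 -92.98777561 -87.61340357] 106.9463724626373
gap [-99.76734682 -93.61740383 -87.31401081] 107.24754228988314
nearV tips -121.47999321223797 -65.25225042483927 569.2752926198095 579.7477330653195 113.80085645668595
farV tips -121.95425618139235 -65.56104926337542 652.9253154338993 664.4439593026722 113.47503452732855
```

View pics/w1.png

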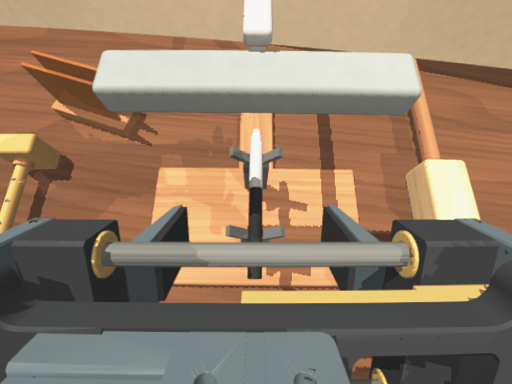

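The wrist view confirms the punch (column 255, rows 130–275) lies in both Vs, with the bar beyond it. The near and far V plates are at s = 574.5 and 658.6, which matches the ±42 mm given. I'll approach along the fingers.

>>> servo_tool(motion=[12,1,-18,0.003,-0.005,-0.009,100,12,1,-18,0,0,0,100,12,1,-18,0,0,0,100,12,2,-18,0,0,0,100,13,2,-18,0,0,0,100,0,0,0,0,0,0,100,0,0,0,0,0,0,0,0,0,0,0,0,0,0,0,0,0,0,0,0,0,0,0,0,0,0,0,0], newtons=25)

```text
time_s: 2.45
ee_pos: [619.1, -31.8, 106.5]
ee_rot: [-144.8, -0.0, -84.4]
force: [0.4, 0.6, -0.1]
gripper_width: 67.2
```

```bash
python3 -c "
from h import *
need([619.4,-29,104],6,35)"
```

```text
t 2.45 pos [619.1 -31.8 106.5] d [ 0.3  2.8 -2.5] rv [0.    0.004 0.006] w 67.2 F [ 0.4  0.6 -0.1] M [-0.    0.38  0.01] q [ -8.  19. 121.  55.  10.  25.]
```

>>> servo_tool(motion=[0,3,-2,0,0,0,0,0,0,0,0,0,0,0,0,0,0,0,0,0,0,0,0,0,0,0,0,0,0,0,0,0,0,0,0,0,0,0,0,0,0,0])

```text
time_s: 2.95
ee_pos: [619.2, -28.1, 103.0]
ee_rot: [-144.9, -0.0, -84.3]
force: [-0.9, -1.2, -0.5]
gripper_width: 27.4
```

```bash
python3 -c "
from h import *
need([619.4,-29,104],6,35)"
```

```text
t 2.95 pos [619.2 -28.1 103. ] d [ 0.2 -0.9  1. ] rv [-0.     0.002  0.005] w 27.4 F [-0.9 -1.2 -0.5] M [-0.04  0.32 -0.04] q [ -8.  19. 121.  56.   9.  24.]
```

>>> servo_tool(motion=[0,-1,0,0,0,0,0,0,0,0,0,0,0,0,0,0,0,0,0,0,0,0,0,0,0,0,0,0,0,0,8,0,0,0,0,0,0,8,0,0,0,0,-2,0,10,0,0,0,0,-5,0,12,0,0,0,0])

```text
time_s: 3.62
ee_pos: [611.9, -29.1, 140.4]
ee_rot: [-145.0, 0.0, -84.3]
force: [-0.3, 0.1, -0.6]
gripper_width: 13.6
```

```bash
python3 -c "
from h import *
need([500,-100,200],7,0)
f,st=shot('wrist','w2')"
```

```text
t 3.62 pos [611.9 -29.1 140.4] d [-111.9  -70.9   59.6] rv [-0.068  0.607  0.022] w 13.6 F [-0.3  0.1 -0.6] M [-0.01  0.45 -0.03] q [ -8.  15. 120.  35.  13.  44.]
```

View pics/w2.png

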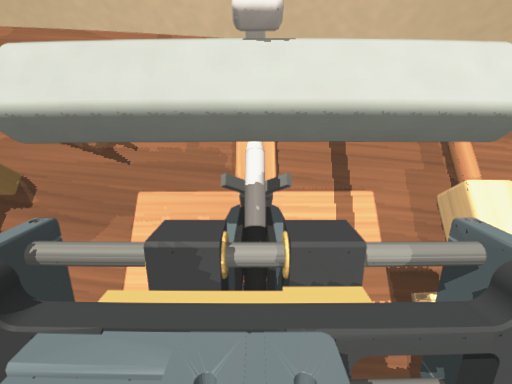

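The punch is held (width 13.6) and clear of the Vs. Next it goes to the tray with the hand turned upright.

>>> servo_tool(motion=[-30,-3,3,0,0,0,0,-30,-3,3,0,0,0,0,-30,-10,0,0,0,0,0,-15,-30,0,-0.0127,0.1213,0,0,-2,-37,0,-0.0127,0.1213,0,0,-2,-37,0,-0.0127,0.1213,0,0,-2,-37,0,-0.0127,0.1213,0,0,-2,-37,0,-0.0127,0.1213,0,0,-2,-37,0,0,0,0.035,0,-2,-28,0,0,0,0,0])

```text
time_s: 4.5
ee_pos: [509.4, -257.6, 147.3]
ee_rot: [-173.4, 0.8, -81.7]
force: [0.1, 0.4, -1.3]
gripper_width: 13.5
```

```bash
python3 -c "
from h import *
need([493,-290,28],8,0)"
```

```text
t 4.5 pos [ 509.4 -257.6  147.3] d [ -16.4  -32.4 -119.3] rv [-0.031  0.112 -0.004] w 13.5 F [ 0.1  0.4 -1.3] M [-0.03  0.11 -0.04] q [-31.  20. 101.   6.  55.  48.]
```

>>> servo_tool(motion=[-8,-16,-10,-0.03,0.1,0,0,-8,-16,-20,0,0,0,0,0,0,-25,0,0,0,0,0,0,-15,0,0,0,0,0,0,0,0,0,0,0])

```text
time_s: 4.92
ee_pos: [489.3, -285.5, 73.6]
ee_rot: [-179.7, 0.3, -81.9]
force: [-0.3, 0.9, -1.6]
gripper_width: 13.3
```

```bash
python3 -c "
from h import *
need([493,-290,28],8,0)
f,st=shot('top','t2')"
```

```text
t 4.92 pos [ 489.3 -285.5   73.6] d [  3.7  -4.5 -45.6] rv [-0.007  0.004 -0.002] w 13.3 F [-0.3  0.9 -1.6] M [ 0.03  0.05 -0.01] q [-32.  26. 103.   1.  51.  50.]
```

View pics/t2.png

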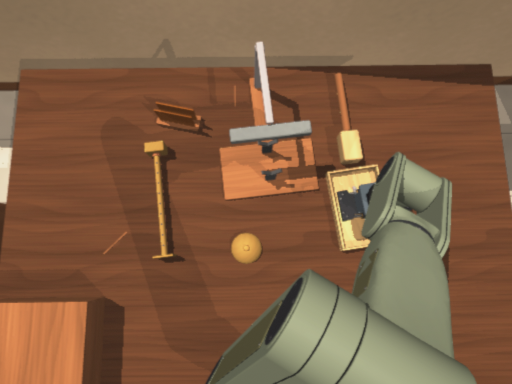

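The rests are empty and the hand is over the tray (360,205). I'll lower and release.

>>> servo_tool(motion=[2,-2,-20,0,0,0,0,2,-2,-16,0,0,0,0,0,0,-8,0,0,0,0,0,0,0,0,0,0,0,0,0,0,0,0,0,25,0,0,0,0,0,0,25,0,0,0,0,0,0,30,0,0,0,0,0,0,30])

```text
time_s: 5.63
ee_pos: [496.0, -291.0, 34.5]
ee_rot: [-179.3, -0.1, -81.9]
force: [0.3, -0.5, -0.3]
gripper_width: 27.5
```

```bash
python3 -c "
from h import *
need([493,-290,28],8,0)"
```

```text
t 5.63 pos [ 496.  -291.    34.5] d [-3.   1.  -6.5] rv [-0.001  0.012 -0.002] w 27.5 F [ 0.3 -0.5 -0.3] M [ 0.03  0.05 -0.02] q [-32.  29. 105.   1.  46.  50.]
```

>>> servo_tool(motion=[0,0,20,0,0,0,30,0,0,30,0,0,0,30,0,0,40,0,0,0,60,0,0,40,0,0,0,100,0,0,20,0,0,0,100])

```text
time_s: 6.05
ee_pos: [497.4, -291.9, 189.2]
ee_rot: [-179.0, -0.3, -81.9]
force: [0.3, -0.2, 1.5]
gripper_width: 44.0
```

```bash
python3 -c "
from h import *
need([493,-290,28],8,0)
f,st=shot('wrist','w3')
C=cloud(f,st); S=C[...,2]
"
```

```text
t 6.05 pos [ 497.4 -291.9  189.2] d [  -4.4    1.9 -161.2] rv [ 0.003  0.018 -0.002] w 44.0 F [ 0.3 -0.2  1.5] M [0.01 0.01 0.  ] q [-32.  20.  94.   0.  65.  50.]
```

View pics/w3.png

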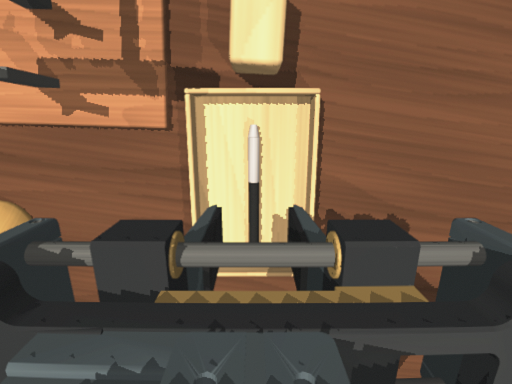

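The wrist view shows the punch lying in the middle of the tray (column 253, rows 125–245). Next is the lantern arm.

>>> servo_tool(motion=[-1,40,0,0,0,-0.03,100,-1,40,0,0,0,0,100,-1,40,0,0,0,0,100,-1,40,0,0,0,0,100,-1,40,0,0,0,0,100,-1,40,0,0.0125,-0.111,0,100,-1,40,0,0.0125,-0.111,0,100,-1,40,0,0.0125,-0.111,0,100,-1,40,0,0.0125,-0.111,0,100,-1,40,0,0.0125,-0.111,0,100])

```text
time_s: 6.93
ee_pos: [484.1, 93.4, 183.0]
ee_rot: [-149.7, -0.3, -83.9]
force: [0.7, -0.2, -0.5]
gripper_width: 91.2
```

```bash
python3 -c "
from h import *
need([486,282,150],6.4,32)"
```

```text
t 6.93 pos [484.1  93.4 183. ] d [  1.9 188.6 -33. ] rv [ 0.009 -0.029  0.005] w 91.2 F [ 0.7 -0.2 -0.5] M [-0.09  0.29 -0.05] q [ 11.   2. 126.  -8.  22. 102.]
```

>>> servo_tool(motion=[0,37,-6,0,0,0,100,0,37,-6,0,0,0,100,0,37,-6,0,0,0,100,0,37,-6,0,0,0,100,0,37,-6,0,0,0,100,0,0,0,0,0,0,100,0,0,0,0,0,0,100])

```text
time_s: 7.52
ee_pos: [487.2, 267.6, 155.0]
ee_rot: [-150.2, -0.4, -83.7]
force: [0.4, -1.0, -0.3]
gripper_width: 91.1
```

```bash
python3 -c "
from h import *
need([486,282,150],6.4,32)
f,st=shot('wrist','w4');C=cloud(f,st)
a=np.radians(6.4);ex=np.array([np.cos(a),np.sin(a)]);ey=np.array([-np.sin(a),np.cos(a)])
S=C[...,:2]@ex;Tt=C[...,:2]@ey;Z=C[...,2]
print('nominal mid s,t',np.array([509.5,284.5])@ex,np.array([509.5,284.5])@ey)
m=(S>500)&(S<760)&(abs(Tt-226)<40)&(Z>20)&(Z<70)
for s in range(500,740,10):
    k=m&(S>=s)&(S<s+10)
    if k.any(): print(s,k.sum(),np.percentile(Tt[k],[1,50,99]).round(1),np.percentile(Z[k],[1,99]).round(1))
k=m&(Z>48);print('bosstop',S[k].min(),S[k].max(),Tt[k].min(),Tt[k].max())
"
```

```text
t 7.52 pos [487.2 267.6 155. ] d [-1.2 14.4 -5. ] rv [ 0.012 -0.037  0.002] w 91.1 F [ 0.4 -1.  -0.3] M [-0.06  0.35  0.01] q [ 36.  11. 119. -33.  27. 147.]
nominal mid s,t 538.0376660250234 225.93355204206682
520 103 [219.3 226.6 234.3] [29.  36.8]
530 138 [219.3 226.6 234.5] [28.8 37.2]
540 138 [219.3 226.8 234.8] [28.3 37.2]
550 132 [219.3 226.8 235. ] [28.3 36.7]
560 125 [219.4 226.9 233.9] [29.5 37.6]
570 120 [219.4 226.5 234. ] [29.4 37.2]
580 119 [219.4 226.1 234.3] [29.8 37.4]
590 116 [219.5 226.7 234.4] [29.9 37.5]
600 115 [219.5 226.3 234.6] [29.9 37. ]
610 116 [219.6 226.4 234.9] [29.4 36.9]
620 104 [219.6 226.4 233.7] [30.3 37.3]
630 100 [219.6 226.6 233.9] [30.2 36.8]
640 98 [219.7 226.6 234.1] [30.8 36.6]
650 99 [219.7 226.8 234.2] [30.7 37. ]
660 97 [219.7 226.9 234.4] [30.9 37.1]
670 156 [216.1 226.9 238.2] [21.7 40.3]
680 794 [200.1 226.3 253.3] [21.4 56.2]
690 379 [199.3 227.5 254.7] [37.1 57.5]
700 348 [199.5 227.6 254.2] [53.4 57.6]
710 194 [199.4 226.4 253.6] [53.9 57.7]
bosstop 686.4305626024207 717.2567626600796 199.31156698858948 255.0438892329945
```

View pics/w4.png

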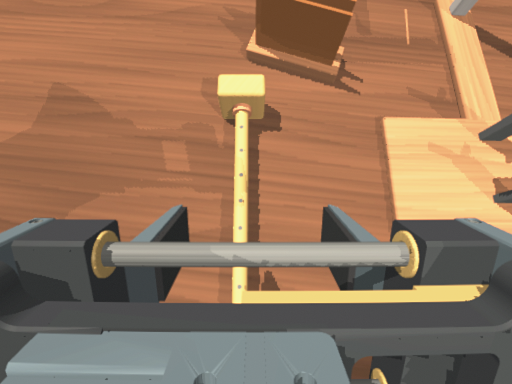

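q6 hit its limit (147°): leaning at this azimuth with yaw 6° does not fit. I'll go upright here, find the balance and lay the arm down yawed about 20°. Then I can regrasp it leaning.

>>> servo_tool(motion=[0,0,0,-0.0125,0.111,0,100,10,0,0,-0.0125,0.111,0,100,20,5,0,-0.0125,0.111,0,100,20,5,0,-0.0125,0.111,0,100,0,10,0,-0.008,0.07,0,100,0,0,0,0,0,0,100,0,0,0,0,0,0,100])

```text
time_s: 8.15
ee_pos: [538.7, 282.3, 154.6]
ee_rot: [-177.7, -0.9, -84.0]
force: [0.5, 0.1, -0.5]
gripper_width: 91.2
```

```bash
python3 -c "
from h import *
need([538,289,30],6.4,0);print(sensors.state()['qpos'])"
```

```text
t 8.15 pos [538.7 282.3 154.6] d [  -0.7    6.7 -124.6] rv [0.012 0.041 0.006] w 91.2 F [ 0.5  0.1 -0.5] M [0.08 0.08 0.01] q [ 27.  24.  93.  -2.  61. 112.]
[ 27.46203433  23.70386793  93.19852898  -1.9493761   61.34164435
 112.31225888]
```

>>> servo_tool(motion=[0,3,-25,0.012,0.041,0.006,100,0,3,-30,0,0,0,100,0,0,-30,0,0,0,100,0,0,-25,0,0,0,100,0,0,-12,0,0,0,60,0,0,0,0,0,0,40,0,0,0,0,0,0,40,0,0,0,0,0,0,30], newtons=14)

```text
time_s: 8.82
ee_pos: [538.2, 289.8, 34.7]
ee_rot: [-179.8, 0.1, -83.4]
force: [0.6, 0.2, -0.2]
gripper_width: 67.2
```

```bash
python3 -c "
from h import *
need([538,289,30],6.4,0)"
```

```text
t 8.82 pos [538.2 289.8  34.7] d [-0.2 -0.8 -4.7] rv [-0.001  0.003 -0.003] w 67.2 F [ 0.6  0.2 -0.2] M [0.04 0.03 0.03] q [ 27.  32.  99.   0.  49. 111.]
```

>>> servo_tool(motion=[0,-1,-5,0,0,0,18,0,0,0,0,0,0,0,0,0,0,0,0,0,0,0,0,0,0,0,0,0,0,0,0,0,0,0,0,0,0,0,0,0,0,0,0,0,0,0,0,0,0,0,0,0,0,0,0,0], newtons=14)

```text
time_s: 9.48
ee_pos: [538.3, 288.9, 28.2]
ee_rot: [-180.0, 0.0, -83.4]
force: [-0.2, -0.1, 1.2]
gripper_width: 15.8
```

```bash
python3 -c "
from h import *
need([538,289,30],6.4,0)"
```

```text
t 9.48 pos [538.3 288.9  28.2] d [-0.3  0.1  1.8] rv [-0.     0.001 -0.003] w 15.8 F [-0.2 -0.1  1.2] M [-0.07 -0.03 -0.12] q [ 27.  32.  99.   0.  48. 111.]
```

Gripped (15.8 mm). Now a small lift, then I'll read the forces and measure the tilt.

>>> servo_tool(motion=[0,0,5,0,0,0,0,0,0,10,0,0,0,0,0,0,10,0,0,0,0,0,0,0,0,0,0,0,0,0,0,0,0,0,0,0,0,0,0,0,0,0])

```text
time_s: 9.98
ee_pos: [538.2, 289.0, 53.3]
ee_rot: [-180.0, 0.0, -83.4]
force: [0.5, -0.7, -4.6]
gripper_width: 15.9
```

```bash
cat >> h.py <<'E'
def tilt(f,st,pos=None,a=6.4,show=True):
    """heights of the arm's top seen from a camera: tube top (+8) line along the tube"""
    C=cloud(f,st);a=np.radians(a);ex=np.array([np.cos(a),np.sin(a)]);ey=np.array([-np.sin(a),np.cos(a)])
    s0=st["ee_pos"][:2]@ex;t0=st["ee_pos"][:2]@ey
    S=C[...,:2]@ex-s0;Tt=C[...,:2]@ey-t0;Z=C[...,2]
    m=(abs(Tt)<12)&(abs(Z-st["ee_pos"][2])<60)&(Z>14)
    out=[]
    for s in range(-220,220,10):
        k=m&(S>=s)&(S<s+10)
        if k.sum()>6: out.append((s+5,np.percentile(Z[k],97).round(1),np.median(Tt[k]).round(1),k.sum()))
    for o in out: print(*o)
E
python3 -c "
from h import *
need([538,289,53],6.4,0)
f,st=shot('wrist','w5');tilt(f,st)
f,_=shot('top','t5');print('top');tilt(f,st)
"
```

```text
t 9.98 pos [538.2 289.   53.3] d [-0.2  0.  -0.3] rv [-0.001  0.001 -0.003] w 15.9 F [ 0.5 -0.7 -4.6] M [ 0.01 -0.11 -0.04] q [ 27.  31.  98.   0.  51. 111.]
-35 57.0 0.7 147
-25 57.9 0.7 308
-15 89.1 0.1 151
-5 98.7 0.4 350
5 110.5 0.1 570
15 109.1 -0.4 1045
25 65.3 0.2 448
35 66.5 0.2 478
45 67.8 0.2 514
55 69.6 0.7 572
65 70.6 0.3 597
75 72.1 0.3 671
85 73.6 0.3 720
95 74.8 0.3 791
105 79.6 0.3 908
115 88.4 -0.1 1680
top
65 72.9 -5.1 14
75 72.4 -4.3 13
85 75.1 -3.6 19
95 76.0 -1.6 19
105 75.4 -3.8 21
115 97.3 -1.2 51
125 100.1 -0.6 32
135 100.9 -0.3 30
145 101.3 0.4 16
```

View pics/w5.png

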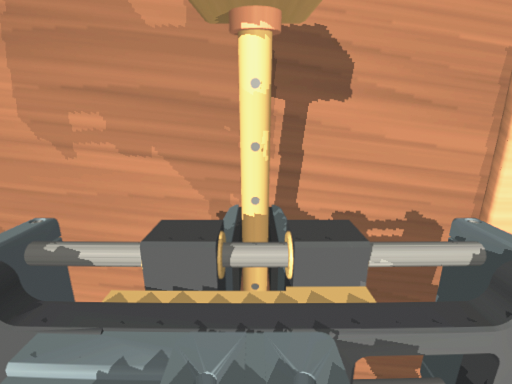

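The arm tilts boss-up by 7.7° with the plate still on the bench, so the balance point is on the plate side. I'll set it down and shift the grip 40 mm that way.

>>> servo_tool(motion=[0,0,-10,0,0,0,0,0,0,-10,0,0,0,0,0,0,-5,0,0,0,0,0,0,0,0,0,0,0,0,0,1,0,0,0,30,0,0,0,0,0,0,30,-20,-2,0,0,0,0,30,-20,-2,0,0,0,0,30,0,0,0,0,0,0,0,0,0,0,0,0,0,0], newtons=14)

```text
time_s: 10.92
ee_pos: [497.7, 285.0, 29.3]
ee_rot: [-180.0, 0.0, -83.4]
force: [-1.4, -4.3, -0.5]
gripper_width: 16.9
```

>>> servo_tool(motion=[0,0,0,0,0,0,0,0,0,0,0,0,0,0,0,0,0,0,0,0,0,0,0,0,0,0,0,0])

```text
time_s: 11.25
ee_pos: [498.3, 285.1, 29.3]
ee_rot: [-180.0, 0.0, -83.5]
force: [-3.5, -0.2, 3.7]
gripper_width: 15.6
```

```bash
python3 -c "
from h import *
need([498.4,284.5,28],6.4,0)"
```

```text
t 11.25 pos [498.3 285.1  29.3] d [ 0.1 -0.6 -1.3] rv [-0.001  0.    -0.003] w 15.6 F [-3.5 -0.2  3.7] M [ 0.06  0.67 -0.04] q [ 29.  30. 105.   0.  46. 112.]
```

>>> servo_tool(motion=[0,0,5,0,0,0,0,0,0,10,0,0,0,0,0,0,15,0,0,0,0,0,0,0,0,0,0,0,0,0,0,0,0,0,0,0,0,0,0,0,0,0])

```text
time_s: 11.75
ee_pos: [498.2, 284.8, 58.8]
ee_rot: [-180.0, 0.0, -83.4]
force: [0.2, -0.5, -5.1]
gripper_width: 15.3
```

```bash
python3 -c "
from h import *
need([498,284.5,58],6.4,0)
f,st=shot('wrist','w6');tilt(f,st)
f,_=shot('scene','s6')
"
```

```text
t 11.75 pos [498.2 284.8  58.8] d [-0.2 -0.3 -0.8] rv [-0.     0.001 -0.003] w 15.3 F [ 0.2 -0.5 -5.1] M [-0.03  0.08 -0.01] q [ 29.  27. 103.   0.  49. 112.]
-35 65.6 -0.2 74
-25 66.1 0.4 336
-15 94.3 0.1 187
-5 104.7 8.2 355
5 115.8 0.2 610
15 114.7 -0.4 1069
25 66.1 0.2 433
35 66.2 0.5 470
45 66.3 0.5 492
55 66.1 0.2 506
65 66.2 0.5 528
75 66.3 0.8 570
85 66.2 0.3 597
95 66.3 0.3 625
105 66.3 0.8 640
115 66.2 0.8 696
125 66.2 0.4 629
```

View pics/s6.png

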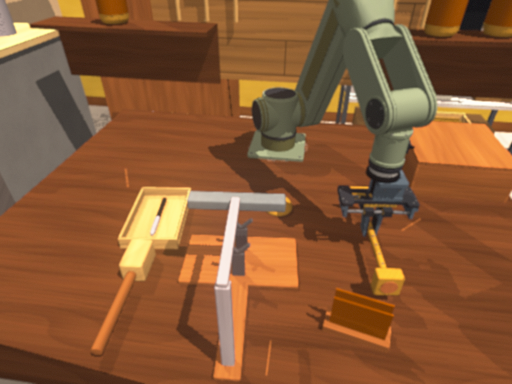

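The arm hangs level now, with its tube top at a constant 66.2 over 100 mm and a weight of about 5.1 N. In the scene view the punch is in the tray at (158,215). I'll lift above 125 mm and hold, then lay it down yawed.

>>> servo_tool(motion=[0,0,20,0,0,0,0,0,0,30,0,0,0,0,0,0,30,0,0,0,0,0,0,15,0,0,0,0,0,0,0,0,0,0,0,0,0,0,0,0,0,0,0,0,0,0,0,0,0,0,0,0,0,0,0,0,0,0,0,0,0,0,0,0,0,0,0,0,0,0])

```text
time_s: 12.68
ee_pos: [497.8, 284.7, 152.9]
ee_rot: [179.9, -0.0, -83.4]
force: [-0.8, 1.1, -4.2]
gripper_width: 15.6
```

>>> servo_tool(motion=[0,0,0,0,0,0,0,0,0,0,0,0,0,0,0,0,0,0,0,0,0,0,0,0,0,0,0,0])

```text
time_s: 13.02
ee_pos: [498.3, 285.1, 154.2]
ee_rot: [-180.0, 0.0, -83.4]
force: [-0.1, -0.0, -4.1]
gripper_width: 15.3
```

```bash
python3 -c "
from h import *
need([500,245,150],22,0)
f,st=shot('wrist','w7');tilt(f,st)
"
```

```text
t 13.02 pos [498.3 285.1 154.2] d [  1.7 -40.1  -4.2] rv [-0.001  0.001  0.269] w 15.3 F [-0.1 -0.  -4.1] M [ 0.02  0.01 -0.01] q [ 29.  22.  97.   0.  62. 112.]
-35 160.7 0.7 76
-25 161.4 0.1 333
-15 190.1 0.7 199
-5 199.6 -7.4 349
5 211.1 0.2 593
15 210.1 -0.4 1082
25 161.6 0.2 426
35 161.3 0.8 466
45 161.5 0.2 494
55 161.7 0.5 508
65 161.5 0.8 524
75 161.5 0.5 572
85 161.6 0.3 597
95 161.5 0.8 624
105 161.6 0.8 644
115 161.4 0.3 693
125 161.6 0.8 628
```

Level at z = 154 for over 0.5 s. Now I'll yaw it, shift it and lay it down.

>>> servo_tool(motion=[0,-10,0,0,0,0.06,0,1,-10,-10,0,0,0.07,0,1,-10,-20,0,0,0.07,0,0,-10,-25,0,0,0.07,0,0,0,-25,0,0,0,0,0,0,-20,0,0,0,0,0,0,-15,0,0,0,0,0,0,0,0,0,0,0,0,0,0,0,0,0,0])

```text
time_s: 13.82
ee_pos: [500.1, 244.9, 38.9]
ee_rot: [180.0, 0.0, -68.0]
force: [-0.0, 0.1, -5.0]
gripper_width: 15.7
```

```bash
python3 -c "
from h import *
need([500,245,28.8],22,0)"
```

```text
t 13.82 pos [500.1 244.9  38.9] d [ -0.1   0.1 -10.1] rv [-0.    -0.001 -0.001] w 15.7 F [-0.   0.1 -5. ] M [-0.    0.01 -0.01] q [ 25.  28. 106.   0.  46.  93.]
```

>>> servo_tool(motion=[0,0,-6,0,0,0,0,0,0,-4,0,0,0,0,0,0,0,0,0,0,0,0,0,0,0,0,0,50,0,0,0,0,0,0,80,0,0,0,0,0,0,100,0,0,25,0,0,0,100,0,0,25,0,0,0,100,-10,-4,20,0,0,0,100])

```text
time_s: 14.57
ee_pos: [492.6, 242.0, 101.4]
ee_rot: [-179.7, 0.0, -68.0]
force: [0.3, 0.6, 0.8]
gripper_width: 52.8
```

>>> servo_tool(motion=[-8,-4,8,0.0418,-0.1036,0,100,-8,-4,6,0.0418,-0.1036,0,100,-8,-3,0,0.0418,-0.1036,0,100,-8,-3,0,0.0418,-0.1036,0,100,-2,0,0,0.0418,-0.1036,0,100,0,0,0,0,0,0,100,0,0,0,0,0,0,100])

```text
time_s: 15.15
ee_pos: [458.4, 224.5, 113.5]
ee_rot: [-149.8, -0.5, -68.2]
force: [0.0, 0.1, 0.2]
gripper_width: 91.3
```

```bash
python3 -c "
from h import *
need([500,245,32],22,32)
f,st=shot('wrist','w8');tilt(f,st,a=22)
"
```

```text
t 15.15 pos [458.4 224.5 113.5] d [ 41.6  20.5 -81.5] rv [ 0.019 -0.026  0.004] w 91.3 F [0.  0.1 0.2] M [-0.11  0.22  0.05] q [ 27.  10. 130. -16.  10. 110.]
205 55.9 0.4 55
215 57.4 0.4 194
```

View pics/w8.png

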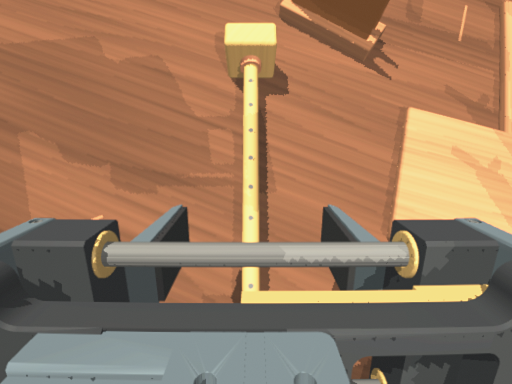

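```bash
python3 -c "
from h import *
f=load('w8');st=f['st'];C=cloud(f,st)
m=(C[...,2]>29)&(C[...,2]<45)&(C[...,0]>480)&(C[...,0]<640)&(C[...,1]>200)&(C[...,1]<320)
P=C[m]
r=cv2.minAreaRect(P[:,:2].astype(np.float32));print(r)
vx,vy,x0,y0=cv2.fitLine(P[:,:2].astype(np.float32),cv2.DIST_HUBER,0,.01,.01).ravel();print(np.degrees(np.arctan2(vy,vx)), 'y at x=500',y0+(500-x0)*vy/vx, np.percentile(P[:,2],98))
k=(C[...,2]>48)&(C[...,2]<62)&(C[...,0]>600)&(C[...,0]<720);print(cv2.minAreaRect(C[k][:,:2].astype(np.float32)))
"
```

```text
((560.7614135742188, 269.9450988769531), (179.28994750976562, 18.895416259765625), 23.170425415039062)
22.13491 y at x=500 245.22379 37.07869020589925
((662.604736328125, 310.6306457519531), (31.0462589263916, 55.70464324951172), 20.101715087890625)
```

>>> servo_tool(motion=[8,4,-16,0.01,-0.013,0,100,8,4,-16,0.01,-0.013,0,100,9,4,-16,0,0,0,100,8,4,-15,0,0,0,100,8,4,-12,0,0,0,100,0,0,0,0,0,0,100,0,0,0,0,0,0,100])

```text
time_s: 15.78
ee_pos: [499.2, 238.8, 64.7]
ee_rot: [-149.1, -0.3, -68.4]
force: [0.4, -0.7, 0.1]
gripper_width: 91.1
```

```bash
python3 -c "
from h import *
need([500,245,32],22,32)"
```

```text
t 15.78 pos [499.2 238.8  64.7] d [  0.8   6.2 -32.7] rv [ 0.011 -0.016  0.008] w 91.1 F [ 0.4 -0.7  0.1] M [-0.1   0.31  0.01] q [ 26.  19. 129. -53.   3. 146.]
```

q5 is at its lower limit: leaning this far, this close and this low is not reachable. I'll fit the arm geometry from the logged states to choose a better laying place.

```bash
cat > kin.py <<'E'
from h import *
from scipy.optimize import least_squares
S=[load(n)["st"] for n in ("w1","w2","w3","w4","w5","w6","w7","w8")]+[load(n)["st"] for n in("t2",)]+[sensors.state()]
def zt(s): return R.from_euler("xyz",s["ee_rot"],degrees=True).as_matrix()[:,2]
def fk(p,q2,q3):
    a,L1,L2,e,z0=p[:5];q2=np.radians(q2);f=q2+np.radians(q3)
    return a+L1*np.sin(q2)+L2*np.sin(f)+e*np.cos(f), z0+L1*np.cos(q2)+L2*np.cos(f)-e*np.sin(f)
def res(p):
    o=[]
    for s in S:
        W=s["ee_pos"]-p[5]*zt(s);r,z=fk(p,s["qpos"][1],s["qpos"][2]);q1=np.radians(s["qpos"][0])
        o+= [W[0]-r*np.cos(q1),W[1]-r*np.sin(q1),W[2]-z]
    return np.array(o)
sol=least_squares(res,[0,380,380,0,300,250],x_scale=100);p=sol.x
def ik(pos,yaw,lean):
    a=np.radians(yaw);l=np.radians(lean);z=np.array([np.sin(l)*np.cos(a),np.sin(l)*np.sin(a),-np.cos(l)])
    x=np.array([np.sin(a),-np.cos(a),0])
    W=np.array(pos)-p[5]*z;q1=np.arctan2(W[1],W[0]);r=np.hypot(W[0],W[1])
    t=least_squares(lambda q:np.array(fk(p,*q))-[r,W[2]],[20,110]).x
    f=np.radians(t.sum());F=np.array([np.sin(f)*np.cos(q1),np.sin(f)*np.sin(q1),np.cos(f)])
    c=np.degrees(np.arccos(F@z))
    # out-of-plane comp
    n=np.array([-np.sin(q1),np.cos(q1),0]);d=np.array([np.cos(f)*np.cos(q1),np.cos(f)*np.sin(q1),-np.sin(f)])
    q4=np.degrees(np.arctan2(z@n,z@d))
    return np.degrees(q1).round(1),t.round(1),"q5",c.round(1),"q4~",q4.round(0)
if __name__=="__main__":
    print(p.round(1),abs(sol.fun).max().round(2))
    for s in S[:1]+S[3:5]+S[-1:]: print(s["qpos"].round(1))
    print(ik([558,-36,194],6,35),ik([487,268,155],6.4,30))
    for l in (26,30,33):
        print(l,"rest",ik([622,-28,104],6,l),"rest+40",ik([622,-28,145],6,l),"b500",ik([500,245,32],22,l))
        for x,y in((560,270),(600,290),(640,300),(660,320)): print(x,y,ik([x,y,32],25,l), ik([x,y,110],25,l))
E
python3 kin.py
```

```text
[  1.2 590.3 416.   24.7 139.6 315.4] 11.53
[-10.    6.6 121.   26.6  20.9  51.1]
[ 35.8  11.3 119.4 -33.5  27.  146.5]
[ 27.2  30.5  98.1   0.   51.3 110.6]
[ 25.7  18.5 128.9 -53.    3.  146.4]
(np.float64(-8.3), array([  6.5, 121.2]), 'q5', np.float64(19.9), 'q4~', np.float64(25.0)) (np.float64(37.2), array([ 11.2, 119.6]), 'q5', np.float64(27.0), 'q4~', np.float64(-34.0))
26 rest (np.float64(-5.0), array([ 20.1, 113.9]), 'q5', np.float64(21.0), 'q4~', np.float64(14.0)) rest+40 (np.float64(-5.0), array([ 17., 111.]), 'q5', np.float64(26.8), 'q4~', np.float64(11.0)) b500 (np.float64(27.5), array([ 22.4, 126.7]), 'q5', np.float64(5.5), 'q4~', np.float64(-26.0))
560 270 (np.float64(26.0), array([ 26.3, 118.3]), 'q5', np.float64(9.4), 'q4~', np.float64(-3.0)) (np.float64(26.0), array([ 19.4, 113.8]), 'q5', np.float64(20.8), 'q4~', np.float64(-1.0))
600 290 (np.float64(26.0), array([ 29. , 112.3]), 'q5', np.float64(12.7), 'q4~', np.float64(-2.0)) (np.float64(26.0), array([ 22.7, 108.1]), 'q5', np.float64(23.2), 'q4~', np.float64(-1.0))
640 300 (np.float64(25.1), array([ 31.6, 106.7]), 
[... 1733 characters left out ...]
p.float64(2.9), 'q4~', np.float64(-169.0)) (np.float64(26.0), array([ 18.5, 119.3]), 'q5', np.float64(9.2), 'q4~', np.float64(-3.0))
600 290 (np.float64(26.1), array([ 28.8, 117.7]), 'q5', np.float64(0.8), 'q4~', np.float64(-47.0)) (np.float64(26.1), array([ 21.7, 113.6]), 'q5', np.float64(11.7), 'q4~', np.float64(-3.0))
640 300 (np.float64(25.2), array([ 31.1, 112.2]), 'q5', np.float64(3.7), 'q4~', np.float64(-1.0)) (np.float64(25.2), array([ 24.6, 108.3]), 'q5', np.float64(14.0), 'q4~', np.float64(-0.0))
660 320 (np.float64(26.1), array([ 32.7, 108.5]), 'q5', np.float64(5.8), 'q4~', np.float64(-6.0)) (np.float64(26.1), array([ 26.6, 104.7]), 'q5', np.float64(15.7), 'q4~', np.float64(-2.0))
```

Model fits. Lean 29° at about (620,330) with yaw 28° keeps q5 near 11° at the bench and 15° at the rests. I'll back out, go upright, regrip at the same spot and move the arm there.

>>> servo_tool(motion=[-8,-4,16,0,0,0,100,-8,-4,16,0,0,0,100,-8,0,16,-0.0418,0.1036,0,100,8,4,0,-0.0418,0.1036,0,100,8,4,0,-0.0418,0.1036,0,100,8,4,0,-0.0418,0.1036,0,100,0,0,0,-0.037,0.095,0,100,0,0,0,0,0,0,100,0,0,0,0,0,0,100])

```text
time_s: 16.53
ee_pos: [515.1, 237.3, 88.7]
ee_rot: [-175.3, -2.1, -68.6]
force: [0.2, -0.7, -0.5]
gripper_width: 90.7
```

```bash
python3 -c "
from h import *
need([500,245,29],22,0)
f,st=shot('wrist','w9')
C=cloud(f,st)
m=(C[...,2]>29)&(C[...,2]<45)&(C[...,0]>510)&(C[...,0]<640)&(C[...,1]>200)&(C[...,1]<320)
P=C[m]
vx,vy,x0,y0=cv2.fitLine(P[:,:2].astype(np.float32),cv2.DIST_HUBER,0,.01,.01).ravel();print(np.degrees(np.arctan2(vy,vx)), 'y at x=500',y0+(500-x0)*vy/vx, np.percentile(P[:,2],98))
k=(C[...,2]>48)&(C[...,2]<62)&(C[...,0]>600)&(C[...,0]<720);print(cv2.minAreaRect(C[k][:,:2].astype(np.float32)))
"
```

```text
t 16.53 pos [515.1 237.3  88.7] d [-15.1   7.7 -59.7] rv [0.004 0.09  0.008] w 90.7 F [ 0.2 -0.7 -0.5] M [ 0.03  0.07 -0.03] q [ 25.  23. 106.  -3.  47.  96.]
22.43792 y at x=500 244.70993 37.17481140071621
((650.4742431640625, 305.9823913574219), (3.606724739074707, 55.195316314697266), 22.23866844177246)
```

>>> servo_tool(motion=[-8,4,-10,0.004,0.09,0.008,60,-7,4,-15,0,0,0,50,0,0,-15,0,0,0,40,0,0,-15,0,0,0,30,0,0,0,0,0,0,30,0,0,0,0,0,0,30], newtons=14)

```text
time_s: 17.08
ee_pos: [497.3, 243.9, 33.0]
ee_rot: [179.7, -0.1, -68.0]
force: [-0.5, 1.2, 0.2]
gripper_width: 53.8
```

```bash
python3 -c "
from h import *
need([500,245,29],22,0)"
```

```text
t 17.08 pos [497.3 243.9  33. ] d [ 2.7  1.1 -4. ] rv [ 0.003 -0.004 -0.   ] w 53.8 F [-0.5  1.2  0.2] M [-0.03 -0.    0.01] q [ 25.  28. 107.  -0.  45.  93.]
```

>>> servo_tool(motion=[2,1,-4,0,0,0,18,0,0,0,0,0,0,0,0,0,0,0,0,0,0,0,0,0,0,0,0,0,0,0,0,0,0,0,0,0,0,0,0,0,0,0,0,0,0,0,0,0,0,0,0,10,0,0,0,0,0,0,15,0,0,0,0,0,0,15,0,0,0,0], newtons=14)

```text
time_s: 17.92
ee_pos: [500.3, 245.3, 69.2]
ee_rot: [179.7, -0.1, -68.0]
force: [-0.3, 0.5, -3.6]
gripper_width: 15.7
```

```bash
python3 -c "
from h import *
need([620,330,69],28,0)
f,st=shot('wrist','w10');tilt(f,st,a=22)"
```

```text
t 17.92 pos [500.3 245.3  69.2] d [119.7  84.7  -0.2] rv [ 0.003 -0.005  0.104] w 15.7 F [-0.3  0.5 -3.6] M [ 0.04 -0.06  0.01] q [ 25.  26. 104.  -0.  50.  93.]
-35 75.6 0.2 83
-25 76.1 0.8 327
-15 103.4 0.2 186
-5 114.6 8.2 347
5 125.9 0.8 608
15 125.0 -0.4 1081
25 76.0 0.7 426
35 76.1 0.7 466
45 76.0 0.2 492
55 75.7 0.7 508
65 76.1 0.4 526
75 75.8 0.6 566
85 75.8 0.4 596
95 75.8 0.1 621
105 75.8 0.6 642
115 75.8 0.6 696
125 75.6 0.1 630
```

>>> servo_tool(motion=[12,8,0,0,0,0.02,0,24,17,0,0,0,0.02,0,24,17,0,0,0,0.02,0,24,17,0,0,0,0.02,0,24,17,0,0,0,0.02,0,12,9,0,0,0,0,0,0,0,-10,0,0,0,0,0,0,-15,0,0,0,0,0,0,0,0,0,0,0])

```text
time_s: 18.72
ee_pos: [618.1, 329.1, 39.8]
ee_rot: [179.3, -0.1, -62.2]
force: [-2.4, -0.5, -5.7]
gripper_width: 15.4
```

```bash
python3 -c "
from h import *
need([620,330,29],28,0)"
```

```text
t 18.72 pos [618.1 329.1  39.8] d [  1.9   0.9 -10.8] rv [ 0.006 -0.01   0.004] w 15.4 F [-2.4 -0.5 -5.7] M [-0.1   0.19  0.08] q [27. 38. 85. -0. 58. 89.]
```

>>> servo_tool(motion=[0,0,-5,0,0,0,0,0,0,-5,0,0,0,0,0,0,0,0,0,0,0,0,0,0,0,0,0,0])

```text
time_s: 19.05
ee_pos: [621.2, 330.5, 34.6]
ee_rot: [179.9, -0.1, -62.3]
force: [0.5, 0.6, -4.6]
gripper_width: 15.5
```

```bash
python3 -c "
from h import *
need([620,330,29],28,0)"
```

```text
t 19.05 pos [621.2 330.5  34.6] d [-1.2 -0.5 -5.6] rv [ 0.002 -0.002  0.005] w 15.5 F [ 0.5  0.6 -4.6] M [-0.01 -0.02  0.07] q [27. 39. 85. -0. 57. 89.]
```

>>> servo_tool(motion=[0,0,-3,0,0,0,0,0,0,-2,0,0,0,0,0,0,0,0,0,0,0,0,0,0,0,0,0,50,0,0,0,0,0,0,80,0,0,0,0,0,0,100,0,0,25,0,0,0,100,0,0,25,0,0,0,100,-8,-4,20,0,0,0,100])

```text
time_s: 19.8
ee_pos: [615.1, 327.6, 101.5]
ee_rot: [-179.9, -0.1, -62.3]
force: [0.7, 0.5, 1.1]
gripper_width: 52.9
```

>>> servo_tool(motion=[-8,-4,5,0.0475,-0.0894,0,100,-8,-4,5,0.0475,-0.0894,0,100,-8,-4,0,0.0475,-0.0894,0,100,-6,-4,0,0.0475,-0.0894,0,100,0,0,0,0.0475,-0.0894,0,100,0,0,0,0,0,0,100,0,0,0,0,0,0,100])

```text
time_s: 20.38
ee_pos: [582.6, 310.3, 109.6]
ee_rot: [-151.3, 0.1, -62.3]
force: [1.2, -0.1, 0.7]
gripper_width: 91.6
```

```bash
python3 -c "
from h import *
need([621,330,33],28,29)
f,st=shot('wrist','w11')
C=cloud(f,st)
m=(C[...,2]>29)&(C[...,2]<45)&(C[...,0]>600)&(C[...,0]<750)&(C[...,1]>300)&(C[...,1]<420)
P=C[m]
vx,vy,x0,y0=cv2.fitLine(P[:,:2].astype(np.float32),cv2.DIST_HUBER,0,.01,.01).ravel();print(np.degrees(np.arctan2(vy,vx)), 'y at x=621',y0+(621-x0)*vy/vx, np.percentile(P[:,2],98))
k=(C[...,2]>50)&(C[...,2]<62)&(C[...,0]>720)&(C[...,0]<820)&(C[...,1]>340);r=cv2.minAreaRect(C[k][:,:2].astype(np.float32));print(r,np.hypot(r[0][0]-621,r[0][1]-330))
"
```

```text
t 20.38 pos [582.6 310.3 109.6] d [ 38.4  19.7 -76.6] rv [ 0.001 -0.005  0.004] w 91.6 F [ 1.2 -0.1  0.7] M [-0.13  0.22  0.04] q [ 27.  22. 111.   2.  18.  88.]
28.076126 y at x=621 330.5337 37.077720187251664
((775.5553588867188, 411.49847412109375), (30.55547523498535, 55.54245376586914), 28.024799346923828) 174.72652988218195
```

View pics/w11.png

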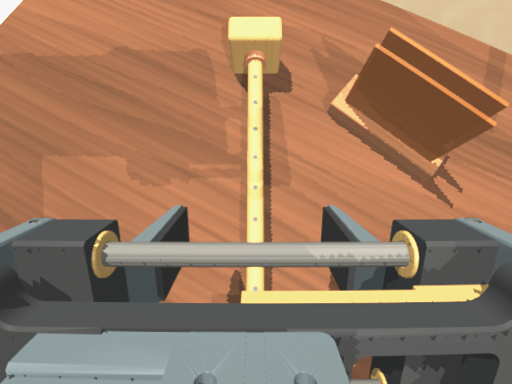

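The tube is centred between the open fingers (column 255), yaw 28.1°, panes well clear. Descending.

>>> servo_tool(motion=[8,4,-15,0,0,0,70,8,4,-15,0,0,0,60,8,4,-15,0,0,0,50,8,4,-15,0,0,0,40,6,4,-12,0,0,0,35,0,0,0,0,0,0,30,0,0,0,0,0,0,30], newtons=14)

```text
time_s: 21.02
ee_pos: [623.2, 331.7, 37.4]
ee_rot: [-151.1, 0.1, -62.2]
force: [-1.0, -0.4, 0.3]
gripper_width: 47.4
```

```bash
python3 -c "
from h import *
need([621,330.5,33],28,29)"
```

```text
t 21.02 pos [623.2 331.7  37.4] d [-2.2 -1.2 -4.4] rv [-0.    -0.002  0.004] w 47.4 F [-1.  -0.4  0.3] M [-0.12  0.26 -0.02] q [ 27.  31. 109.   2.  11.  87.]
```

>>> servo_tool(motion=[-2,-1,-4,0,0,0,17,0,0,0,0,0,0,0,0,0,0,0,0,0,0,0,0,0,0,0,0,0,0,0,0,0,0,0,0,0,0,0,0,0,0,0,0,0,0,0,0,0,0,0,0,8,0,0,0,0,0,0,12,0,0,0,0,0,0,0,0,0,0,0], newtons=15)

```text
time_s: 21.85
ee_pos: [619.7, 329.9, 54.8]
ee_rot: [-151.1, 0.1, -62.2]
force: [0.6, 1.0, -3.5]
gripper_width: 15.5
```

```bash
python3 -c "
from h import *
need([621,330.5,53],28,29)
f,st=shot('wrist','w12');tilt(f,st,a=28)"
```

```text
t 21.85 pos [619.7 329.9  54.8] d [ 1.3  0.6 -1.8] rv [-0.    -0.001  0.004] w 15.5 F [ 0.6  1.  -3.5] M [-0.25  0.4  -0.  ] q [ 27.  29. 109.   2.  13.  87.]
-25 108.7 0.2 812
-15 112.8 0.8 486
-5 95.8 -2.1 166
5 87.0 0.0 732
15 68.1 -0.0 565
25 57.2 -0.1 407
35 57.5 0.2 352
45 57.5 0.4 343
55 57.3 0.4 335
65 57.5 -0.3 293
75 57.8 -0.0 292
85 57.3 -0.4 284
95 57.5 0.2 273
105 57.8 0.1 265
115 57.6 -0.6 256
125 57.6 -0.3 248
135 57.9 -0.0 227
145 57.8 -0.8 215
155 61.2 -0.2 500
165 76.5 0.5 939
```

Level in the leaned grip too (57.2–57.9 over 120 mm). I'll lift and carry toward the rests, turning the yaw back as the azimuth falls.

>>> servo_tool(motion=[0,0,10,0,0,0,0,0,0,20,0,0,0,0,0,0,25,0,0,0,0,0,0,25,0,0,0,0,0,0,20,0,0,0,0,0,-10,10,0,0,0,0,-1,-20,0,0,0,-0.03,0,-1,-20,0,0,0,-0.03,0,-1,-20,0,0,0,-0.03,0,-1,-20,0,0,0,-0.03,0])

```text
time_s: 22.73
ee_pos: [613.4, 237.3, 161.2]
ee_rot: [-151.4, 0.1, -69.3]
force: [0.2, 0.1, -4.4]
gripper_width: 15.3
```

```bash
python3 -c "
from h import *
need([608,70,165],6,29)"
```

```text
t 22.73 pos [613.4 237.3 161.2] d [  -5.4 -167.3    3.8] rv [ 0.001 -0.008 -0.257] w 15.3 F [ 0.2  0.1 -4.4] M [-0.2   0.62  0.02] q [ 20.  18. 108.   1.  26.  88.]
```

>>> servo_tool(motion=[-1,-18,0,0,0,-0.032,0,-1,-18,0,0,0,-0.032,0,-1,-18,0,0,0,-0.032,0,-1,-18,0,0,0,-0.032,0,0,-18,0,0,0,-0.032,0,0,-18,0,0,0,-0.032,0,0,-12,0,0,0,-0.032,0,0,-6,0,0,0,-0.016,0,0,0,0,0,0,0,0,0,0,0,0,0,0,0])

```text
time_s: 23.57
ee_pos: [611.4, 113.5, 163.4]
ee_rot: [-151.1, 0.1, -82.9]
force: [-0.2, 0.2, -4.5]
gripper_width: 15.6
```

```bash
python3 -c "
from h import *
need([608,-30,150],6,29)
f,st=shot('wrist','w13');tilt(f,st,a=6)
shot('scene','s13')"
```

```text
t 23.57 pos [611.4 113.5 163.4] d [  -3.4 -143.5  -13.4] rv [-0.001 -0.002 -0.019] w 15.6 F [-0.2  0.2 -4.5] M [-0.04  0.7   0.04] q [ 10.  15. 112.  -3.  24.  96.]
-25 217.0 0.2 817
-15 221.9 -0.6 480
-5 203.8 1.2 177
5 195.8 0.1 723
15 176.9 0.3 578
25 165.9 0.4 398
35 166.0 1.2 350
45 166.0 1.4 340
55 165.7 1.3 328
65 165.8 1.7 295
75 165.9 1.4 290
85 165.9 2.1 281
95 165.8 1.7 276
105 165.8 2.2 260
115 165.7 2.7 257
125 165.6 2.2 248
135 165.8 3.0 220
145 165.7 3.2 218
155 169.2 1.2 431
165 184.6 -2.5 1018
```

View pics/s13.png

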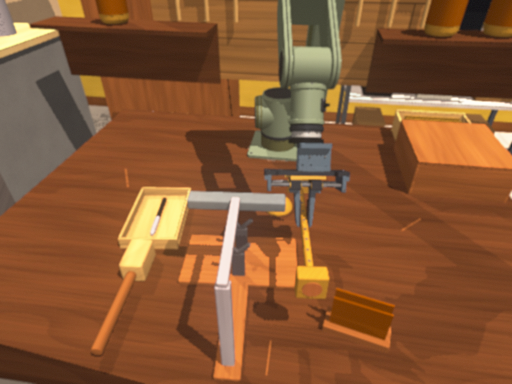

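View pics/w13.png

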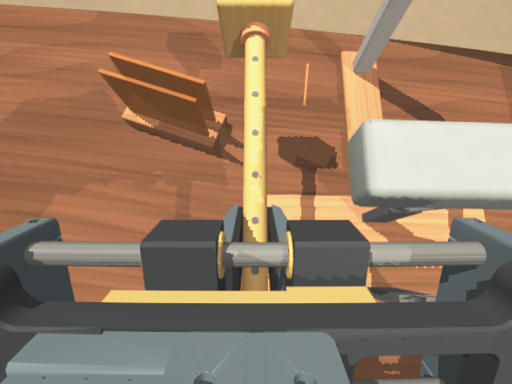

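In the wrist view the tube is level and the panes and post are clear. Next it moves sideways under the bar, with the grip held back about 15 mm along x.

>>> servo_tool(motion=[-10,0,-4,0,0,-0.01,0,-8,-12,-6,0,0,-0.009,0,2,-18,-4,0,0,0,0,2,-18,-4,0,0,0,0,2,-18,0,0,0,0,0,2,-18,0,0,0,0,0,2,-18,0,0,0,0,0,2,-18,0,0,0,0,0,2,-14,0,0,0,0,0,0,-8,0,0,0,0,0])

```text
time_s: 24.5
ee_pos: [608.3, -29.3, 145.8]
ee_rot: [-151.0, 0.0, -84.0]
force: [-0.5, 0.3, -4.1]
gripper_width: 15.6
```

>>> servo_tool(motion=[0,0,0,0,0,0,0,0,0,0,0,0,0,0])

```text
time_s: 24.67
ee_pos: [607.5, -28.1, 145.4]
ee_rot: [-151.1, 0.1, -84.0]
force: [-1.1, 1.1, -5.2]
gripper_width: 15.7
```

```bash
python3 -c "
from h import *
need([608,-30,145],6,29)
f,st=shot('wrist','w14');tilt(f,st,a=6)"
```

```text
t 24.67 pos [607.5 -28.1 145.4] d [ 0.5 -1.9 -0.4] rv [-0.001 -0.003 -0.   ] w 15.7 F [-1.1  1.1 -5.2] M [-0.02  0.69 -0.04] q [ -7.  15. 115.  17.  22.  63.]
-25 199.0 0.3 830
-15 203.8 0.6 480
-5 185.6 -0.6 177
5 177.4 -0.0 731
15 158.7 -0.0 563
25 147.7 -0.0 398
35 148.0 0.6 359
45 147.9 -0.1 340
55 147.5 -0.1 363
65 142.0 -7.0 15
145 147.8 0.5 105
155 146.3 4.4 111
```

View pics/w14.png

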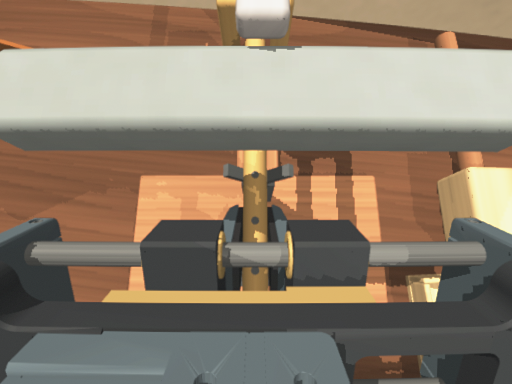

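Tube over the Vs, columns 243–268, aligned with the far V at (257,172). Now lower, move forward and seat it.

>>> servo_tool(motion=[0,-2,-8,0,0,0,0,0,0,-10,0,0,0,0,3,0,-8,0,0,0,0,6,1,0,0,0,0,0,6,1,0,0,0,0,0,0,0,0,0,0,0,0,0,0,0,0,0,0,0])

```text
time_s: 25.3
ee_pos: [623.5, -28.1, 119.9]
ee_rot: [-151.1, 0.0, -83.9]
force: [-0.7, 0.1, -4.6]
gripper_width: 15.8
```

```bash
python3 -c "
from h import *
need([623,-28.6,105.6],6,29)
f,st=shot('wrist','w15');tilt(f,st,a=6)"
```

```text
t 25.3 pos [623.5 -28.1 119.9] d [ -0.5  -0.5 -14.3] rv [-0.001 -0.001 -0.001] w 15.8 F [-0.7  0.1 -4.6] M [-0.06  0.77  0.02] q [ -7.  18. 115.  19.  19.  61.]
-25 173.6 0.0 813
-15 178.6 0.6 478
-5 160.7 -0.6 178
5 151.6 -0.0 722
15 133.5 -0.0 565
25 122.4 -0.0 405
35 122.4 -0.0 467
45 122.4 -0.0 356
165 135.6 -0.1 356
```

Axis at 114.4, level. Lowering 14 mm slowly.

>>> servo_tool(motion=[0,0,-4,0,0,0,0,0,-0.5,-4,0,0,0,0,0,0,-3,0,0,0,0,0,0,-2,0,0,0,0,0,0,0,0,0,0,0,0,0,0,0,0,0,0])

```text
time_s: 25.85
ee_pos: [622.4, -29.0, 106.4]
ee_rot: [-151.1, 0.1, -84.0]
force: [0.3, -0.9, -4.9]
gripper_width: 15.5
```

```bash
python3 -c "
from h import *
need([623,-28.6,105.6],6,29)"
```

```text
t 25.85 pos [622.4 -29.  106.4] d [ 0.6  0.4 -0.8] rv [-0.001 -0.002 -0.   ] w 15.5 F [ 0.3 -0.9 -4.9] M [-0.2   0.69 -0.12] q [ -7.  19. 116.  21.  17.  58.]
```

>>> servo_tool(motion=[0,0,-1,0,0,0,0,0,0,-1,0,0,0,0,0,0,0,0,0,0,0,0,0,0,0,0,0,0])

```text
time_s: 26.18
ee_pos: [622.8, -29.0, 106.0]
ee_rot: [-151.0, 0.0, -84.0]
force: [-5.5, -1.8, 6.0]
gripper_width: 15.7
```

```bash
python3 -c "
from h import *
need([623,-28.6,105.6],6,29)
f,st=shot('wrist','w16');tilt(f,st,a=6)"
```

```text
t 26.18 pos [622.8 -29.  106. ] d [ 0.2  0.4 -0.4] rv [-0.001  0.    -0.   ] w 15.7 F [-5.5 -1.8  6. ] M [-0.23  0.79 -0.15] q [ -7.  20. 116.  22.  17.  58.]
-25 159.5 0.0 823
-15 164.2 0.6 472
-5 146.3 -0.9 182
5 138.1 -0.0 720
15 119.3 -0.0 567
25 108.4 -0.0 402
35 108.4 -0.1 512
45 108.7 -0.1 452
55 108.4 -0.1 318
65 108.4 -0.1 142
```

Seated: upward force appeared and the tube top is at 108.4, so the axis is at about 100.4. Releasing.

>>> servo_tool(motion=[0,0,0.5,0,0,0,20,0,0,0,0,0,0,25,0,0,0,0,0,0,40,0,0,0,0,0,0,50,0,0,0,0,0,0,50,0,0,0,0,0,0,50,0,0,0,0,0,0,50])

```text
time_s: 26.82
ee_pos: [622.5, -28.7, 104.9]
ee_rot: [-151.1, 0.1, -84.0]
force: [-0.2, 0.5, 0.4]
gripper_width: 45.4
```

```bash
python3 -c "
from h import *
need([623,-28.6,105.6],6,29)
f,st=shot('wrist','w17');tilt(f,st,a=6)"
```

```text
t 26.82 pos [622.5 -28.7 104.9] d [0.5 0.1 0.7] rv [-0.001 -0.002 -0.001] w 45.4 F [-0.2  0.5  0.4] M [-0.05  0.3   0.02] q [ -7.  20. 116.  21.  17.  58.]
-25 108.7 0.0 440
-15 108.9 0.0 154
-5 108.7 0.0 45
5 108.6 -0.0 399
15 108.8 -0.0 393
25 108.6 -0.0 381
35 108.4 -0.0 511
45 108.6 -0.0 458
55 108.4 -0.1 325
65 108.7 -0.1 170
```

View pics/w17.png

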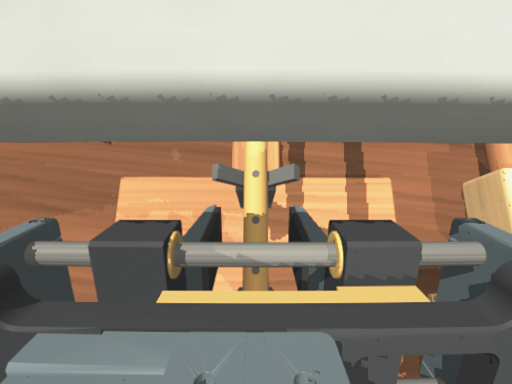

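The arm stays level after release, lying in both Vs (far V at (256,175)). Retreating along the fingers.

>>> servo_tool(motion=[-5,-1,9,0,0,0,50,-10,-1,17,0,0,0,50,-10,-1,17,0,0,0,50,-10,-1,17,0,0,0,50,-10,-1,17,0,0,0,50,-15,-1,17,0,0,0,50,-20,0,10,0,0,0,50,-30,0,0,0,0,0,50,-30,0,0,0,0,0,50,0,0,0,0,0,0,50])

```text
time_s: 27.7
ee_pos: [476.5, -34.1, 208.1]
ee_rot: [-151.4, 0.1, -84.0]
force: [-1.1, 0.4, -0.5]
gripper_width: 45.3
```

```bash
python3 -c "
from h import *
need([623,-28.6,105.6],6,29)
f,st=shot('wrist','w18');C=cloud(f,st)
shot('scene','s18')
g,_=shot('top','t18');D=cloud(g)
a=np.radians(6);ex=np.array([np.cos(a),np.sin(a)]);ey=np.array([-np.sin(a),np.cos(a)])
for n,c in(('wrist',C),('top',D)):
  S=c[...,:2]@ex-616.6;Tt=c[...,:2]@ey+93.6;Z=c[...,2]
  m=(abs(Tt)<9)&(Z>98)&(Z<140)
  for s in range(-150,215,15):
    k=m&(S>=s)&(S<s+15)
    if k.sum()>3: print(n,s+7,np.percentile(Z[k],95).round(1),np.median(Tt[k]).round(1),k.sum())
m=(D[...,0]>370)&(D[...,0]<610)&(D[...,1]>-370)&(D[...,1]<-210)
for n,(x,y) in dict(cap=(379.7,38.5),panes=(765.8,239.4)).items(): pass
def rect(x,y,z):
    k=(D[...,0]>x[0])&(D[...,0]<x[1])&(D[...,1]>y[0])&(D[...,1]<y[1])&(D[...,2]>z[0])&(D[...,2]<z[1]);return np.round(cv2.minAreaRect(D[k][:,:2].astype(np.float32))[0],1)
print('cap',rect((330,430),(-20,100),(5,60)),'mallet',rect((600,960),(-330,-180),(8,70)),'panes',rect((700,840),(150,330),(8,110)))
"
```

```text
t 27.7 pos [476.5 -34.1 208.1] d [ 146.5    5.5 -102.5] rv [-0.002 -0.007 -0.001] w 45.3 F [-1.1  0.4 -0.5] M [-0.06  0.33 -0.03] q [-11.  -1. 123.  16.  31.  61.]
wrist -143 128.7 -0.1 152
wrist -128 108.7 0.6 210
wrist -113 108.8 0.9 231
wrist -98 108.5 0.8 211
wrist -83 108.7 0.7 208
wrist -68 108.6 0.6 203
wrist -53 108.6 0.4 195
wrist -38 108.3 0.2 192
wrist -23 108.6 0.1 183
wrist -8 108.5 1.0 168
wrist 7 108.6 -0.1 167
wrist 22 108.5 0.8 154
wrist 37 108.7 0.6 162
wrist 52 108.5 0.5 151
wrist 67 108.5 -0.7 149
wrist 82 108.4 0.3 132
wrist 97 108.6 0.1 130
wrist 112 108.4 -0.0 127
wrist 127 108.4 -0.1 53
top -143 128.9 0.9 13
top -128 120.1 -4.4 8
top -113 108.4 0.5 30
top -98 108.9 -0.5 34
top -83 108.5 0.2 30
top -68 109.0 0.9 31
top -53 109.1 -0.7 32
top -38 109.1 -0.3 31
top -23 109.6 -0.8 31
top -8 109.0 -0.5 31
top 7 108.4 -0.1 30
top 22 109.4 -0.9 31
top 37 109.3 -0.3 28
top 52 108.7 -2.0 9
top 97 106.8 2.0 16
top 112 108.0 1.8 19
top 127 109.1 2.0 17
top 142 108.3 2.8 19
top 157 124.2 3.3 30
top 172 129.0 4.4 23
top 187 130.5 3.8 11
cap [380.1  40. ] mallet [ 752.1 -283.3] panes [766.5 239.5]
```

View pics/s18.png

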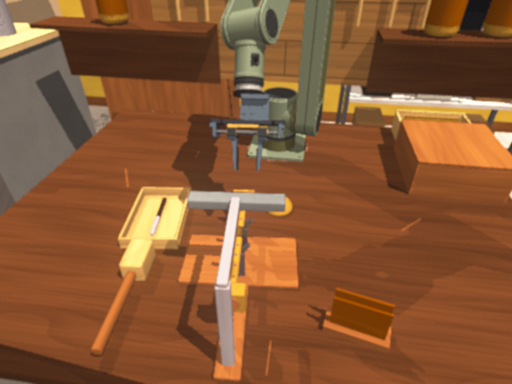

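View pics/w18.png

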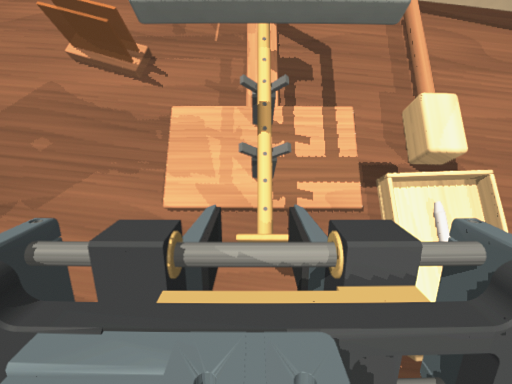

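The arm lies level in both Vs: its top is at 108.4–108.8 over 255 mm, under 1 mm sideways. The punch is in the tray, the cap, mallet and panes have not moved, and the hand is clear. Handing in.

```bash
python3 -c "
from workcell import env
print(env.job_done())"
```

```text
the job is handed in; nothing more can be done
None
```

The punch is in the tray and the lantern arm is lying level in both V-rests. I handed the job in at about 28 s of the 72 s allowed; the hand-in reports no verdict.

**What I did**
- I took the punch off the rests with the hand leaning back 35° and released it from about 15 mm up in the middle of the tray.
- I found the arm's balance point by small lifts. Gripped 30 mm to the boss side of its middle, it hung 7.7° boss-up. About 10 mm to the plate side of the middle it hung level, at roughly 5 N. I then held it level at 153 mm for over half a second.
- A leaning grip at the arm's starting place hit the joint limits, on the last joint and later on the fifth. I therefore moved the arm twice with an upright hand and regripped it leaning 29° at a longer reach. From there I carried it level under the light bar, at a grip of 14–15 N.

**Last checks**
- **Height and level:** after release the tube's top stayed at 108.3–108.8 mm over 255 mm in the wrist view. That puts the axis at about 100.5 mm, with less than 0.5° of tilt.
- **Sideways and in line:** the wrist view showed the tube within 1 mm of the rests' line. The top view disagreed a little on the boss side, 2–4 mm at far points partly beside the beam, but that is within the 8 mm tolerance.
- **Bystanders:** cap, mallet and panes measured within 2 mm of where they started.
- **Clearance:** the hand was well clear of everything at hand-in.

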